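# Set the depth stop and sound the hollow vase

## Robot

A 6-joint arm with a two-finger parallel gripper is mounted at the origin on the work surface. World frame = base frame: x ahead of the robot, y to its left, z up, the work surface at z = 0. Lengths are in mm, angles in rad, forces in N, time in s.
With the tool pointing down it reaches from about 275 to 775 mm from the base axis. Payload 14.6 kg.
Tool frame: the origin (TCP) lies at the very end of the fingers, on their centre line; the grasp point (between the pads) lies 19 mm behind it; z points along the fingers, y is the line along which they close (so a half turn about z gives the same grasp; the last joint's range is limited). The gripper opens to 85 mm and grips with 20 to 120 N. Pads are 22 mm wide; open, the fingers measure 114 mm over their backs; the gripper's body (76 mm by 85 mm) begins 54 mm behind the grasp point. The pads swing forward as they close: fully open they stand 13 mm farther back than shut.
Start: joints at [-1.362, 0.263, -0.048, 1.259, 0, 1.415], TCP at [186.804, -490.645, 231.278] pointing down, gripper open.
Joint ranges: [-2.65, 2.65], [-0.89, 1.7], [-1.18, 1.37], [-2.13, 2.11], [-1.35, 1.29], [-3.14, 3.14]. Speed limits (rad/s): [1.89, 1.89, 2.57, 2.79, 3.14, 3.14].

## Interface

Orientations are given as a rotation vector (axis times angle).
In Python, from cell import bot gives the robot as it stands.
- The arm moves only by the tool send_rows, never from a script. Its argument "motion" is a list of rows, each an object of numbers: "tx", "ty", "tz": the shift along the tool's x, y, z in cm; "wx", "wy", "wz": the turn, a rotation vector about the tool's x, y, z in rad. In form: [{"tx": .., "ty": .., "tz": .., "wx": .., "wy": .., "wz": ..}, ...]. A call has 1 to 10 rows; each row shifts and turns the commanded pose from where the row before left it, along the tool's axes as they then stand; what a row does not reach is not made up. A row lasts 1/10 s, in which the tool goes at most 50 mm and 8.59 degrees, less where a joint would pass 70% of its speed; a pose out of reach is approached as far as the arm can. A call is refused whole if a number of a shift passes 5 or a number of a turn 0.15, either way. A call with a gripper value outside its range is refused whole. "gripper" is the opening, from 0 (shut) to 1 (fully open), set as the call begins (left out, the last holds). The fingers move at their own pace and stop on an object; the grip force is fixed at half the most. Time passes only in rows, so rows that do not move let the fingers close. It gives the time, the measured TCP pose, the force, the opening and the grip force at its end, in the units of the state.
- bot.get_state(): the state, without advancing time (a new reading comes with each control period).
- bot.get_image(name): name is "side" or "top" or "wrist"; returns the picture (420x560x3 uint8, red, green, blue); there is no depth.
- bot.camera_params(name): a dict with "camera_matrix" (3x3 intrinsics, pixels), "rvec" (rotation vector, rad) and "tvec" (3), from world to camera coordinates, as OpenCV has them. Camera axes: x right, y down, z forward; pixel columns grow to the right and rows downward; lengths in mm; the calibration is good to about 2 mm. A picture is of the moment at which its call begins: read the wrist's pose just before it. camera_params takes no time and is no camera call; for the wrist camera it gives the pose at the moment of the call.
- bot.finish_job(): hands the job in; it is judged then, once.
The state is a dict: "time_s": time; "joint_positions": joint angles; "joint_vel": joint speeds; "joint_torque": joint torques, N m; "tool_pos": TCP position; "tcp_rot": TCP orientation; "force": force on the tool from outside, world axes, zero at the start; "torque": the same for the moment, N m; "finger_gap": opening from 0.0 (shut) to 1.0 (fully open); "grip_force": force on a finger pad.
Only numpy, scipy, OpenCV 4.12 (cv2) and the standard library are available. Lean on these libraries where they do the work, as an engineer would, in place of code of your own. Each camera call takes 0.05 s, during which the arm holds its last target. There are 200 camera calls.

## Task

Check how far the hollow turned vase in the chuck still has to be deepened: while the depth rod stands in its setting block, clip the spring clamp onto the bare steel, sitting down on top of the block, as the depth mark, and let go of it. Then take the rod by its wooden handle and lower it upright through the middle of the vase's narrow neck, touching nothing of the neck or wall, until its tip lightly touches the middle of the bottom. Finish while holding it there by the handle, upright, centred and still, tip on the bottom and clamp still in its place on the rod, so that the gap between clamp and lip can be read; do not disturb the other things on the bench.

Things in the scene. Friction and masses are not known exactly. Their poses are not given: they have to be found in the camera images.
- rod: Depth rod, loose, about 0.09 kg: straight steel rod 8 mm in diameter with a turned wooden handle on top, 177 mm long in all. Origin at the centre of its lower tip, z up the rod. Bare steel 0 to 100 mm above the tip, brass ferrule (17 mm diameter) to 112 mm, round handle to 177 mm, 26 mm in diameter between 122 and 165 mm. It starts upright in the hole of the setting block.
- block: Depth-setting block of dark wood, 70 x 70 mm, 85 mm tall, with a foot 110 mm long in y and 12 mm high, screwed to the bench. Origin at the centre of its underside, z up. The rod stands in an upright hole in the middle of its top, 10 mm in diameter and 72 mm deep, with its tip on the hole's floor 13 mm above the bench; the clamp as stop belongs on the rod right above this block.
- block_top (a point): Centre of the block's top face, at the mouth of the hole, 85 mm above the bench.
- clamp: Left arm and hinge pin of a spring clamp (like a big clothes peg) of steel strip with black jaw tips and handle ends; 113 mm long, 22 mm high, 0.07 kg, loose, lying on its side with the hinge pin upright. Origin on the pin's axis at the underside, z up along the pin, x to the jaws while it is shut: jaw tips at x = +47 mm, handle ends at -66 mm.
- clamp_grip (a point): Point midway between the clamp's two handles at rest, 46 mm behind the hinge pin, 11 mm above the underside: squeeze the handles here, across the clamp. Outer faces here are 49 mm apart at rest (59 mm at the ends). Squeezing takes 8 to 13 N and stops when the handles are parallel, 24 mm apart over all; the jaws then stand 25 mm apart at the tips.
- clamp_arm (a joint): Angle between the clamp's arms: 0 shut (start), 0.55 rad squeezed to the stop, about 0.11 rad when gripping the 8 mm rod. Both arms turn equally away from the clamp's middle line, so clamp turns by half of this about z; the hinge pin stays on the middle line.
- clamp_notch (a point): Point, carried by the clamp's left arm, where the rod's axis lies when the jaws grip it in their notches: 39 mm ahead of the hinge pin, 11 mm above the underside. A toe ahead of each notch keeps the rod in. Let go, the jaws grip the rod with about 10 N and the clamp stays across it, level, where it was put.
- chuck: Four-jaw steel lathe chuck, 94 mm in diameter, jaws up, on a 120 x 120 x 10 mm flange fixed to the bench; jaws reach to 65 mm above the bench. Origin at the centre of the flange's underside, z up. It grips the foot of the vase.
- vase: Wall and neck of the small light-wood hollow vase that stands in the chuck: 82 mm in greatest diameter, 72 mm tall from 65 to 137 mm above the bench, thin walled. The neck is a round upright hole 24 mm in diameter, the hollow below it is wider. Origin on its axis at its foot, 65 mm above the bench, z up. Fixed in the chuck.
- vase_mouth (a point): Centre of the vase's mouth, level with its lip, 137 mm above the bench.
- vase_floor: The vase's flat inner bottom, part of the vase. Origin on the vase's axis 65 mm above the bench, z up; its upper face is 10 mm higher.
- vase_bottom (a point): Centre of the vase's inner bottom, 75 mm above the bench and 62 mm below the lip. Hard wood: it does not give.
- chuck_key: Bystander: steel T-handled chuck key lying on the bench, 100 mm long shaft with 100 mm cross bar, 16 mm high. Origin at the bench under the shaft.
- try_square: Bystander: steel combination square lying on the bench, blade 240 x 25 mm, head 18 mm high. Origin at the bench under the middle of the blade.
- spindle_blank: Bystander: round light-wood blank standing on end, 52 mm in diameter, 70 mm tall. Origin at the centre of its underside.
Not all that is in view belongs to the job. Of the things that look like the rod, the smaller one is meant. What is shaped like the clamp but blue is not meant.

How it is judged:
By the outcome, as a careful person would: the job done as asked, in the order asked, and still so for the second after the job is handed in, while the arm keeps its last pose, push and grip.
It also fails if it takes over 61 s, if anything falls off the work surface, if the arm or the gripper's body presses on something with over 40 N, if the wrist force passes 120 N, or if a joint passes its speed limit or range.

## Working session

There is one attempt and no reset: what is moved stays moved. The work goes in short steps, Python scripts to look and compute and a tool call to move; the robot and the scene stay as the last step left them, time stands still between calls to the robot, and variables do not carry over. Pictures are saved under pics/ and viewed, at most 10 in all, crops included, and the job is handed in when it is done.

Besides the shell and the picture viewer there is one more tool, called after ">>>" as name(argument=value, ...), one argument or row to a line, values as JSON. send_rows: Moves the arm, as the interface text tells. Its arguments: {"type":"object","properties":{"motion":{"type":"array","items":{"type":"object","properties":{"tx":{"type":"number"},"ty":{"type":"number"},"tz":{"type":"number"},"wx":{"type":"number"},"wy":{"type":"number"},"wz":{"type":"number"}}}},"gripper":{"type":"number"}},"required":["motion"]}

```bash
ls; mkdir -p pics; cat > h.py <<'E'
import numpy as np, cv2
from cell import bot
def P(n):
    c=bot.camera_params(n);K=np.array(c["camera_matrix"],float).reshape(3,3);R=cv2.Rodrigues(np.array(c["rvec"],float))[0];t=np.array(c["tvec"],float).ravel()
    return K@np.c_[R,t]
def tri(*vs):
    A=np.vstack([r for M,(u,v) in vs for r in (u*M[2]-M[0],v*M[2]-M[1])])
    x=np.linalg.lstsq(A[:,:3],-A[:,3],rcond=None)[0]
    return x,[np.round(proj(M,x)-uv,1) for M,uv in vs]
def proj(M,x):
    p=M@np.r_[x,1];return p[:2]/p[2]
def onz(M,uv,z):
    u,v=uv;A=np.vstack([u*M[2]-M[0],v*M[2]-M[1]])
    return np.linalg.solve(A[:,:2],-A[:,3]-A[:,2]*z)
def snap(n,f,box=None,s=1):
    M=P(n);im=bot.get_image(n)[:,:,::-1];cv2.imwrite(f"pics/{f}_raw.png",im)
    return M,im
E
python3 - <<'E'
from h import *
s=bot.get_state();print({k:np.round(v,3) for k,v in s.items()})
M1,a=snap("side","s0");M2,b=snap("top","t0");M3,w=snap("wrist","w0")
np.savez("M0.npz",side=M1,top=M2,wrist=M3)
for n in("side","top"):
  c=bot.camera_params(n);R=cv2.Rodrigues(np.array(c["rvec"]))[0];print(n,-R.T@np.array(c["tvec"]))
cv2.imwrite("pics/t0.png",cv2.resize(b,(800,600),interpolation=2));cv2.imwrite("pics/s0.png",cv2.resize(a,(800,600),interpolation=2))
E
```

```text
pics
{'time_s': np.float64(0.0), 'joint_positions': array([-1.362,  0.264, -0.049,  1.259,  0.   ,  1.416]), 'joint_vel': array([-0.001,  0.   ,  0.001, -0.   , -0.   ,  0.002]), 'joint_torque': array([-1.0000e-03, -6.3759e+01,  3.8457e+01,  1.3000e-02, -0.0000e+00,
        0.0000e+00]), 'tool_pos': array([ 186.746, -490.383,  230.818]), 'tcp_rot': array([-3.089, -0.568,  0.   ]), 'force': array([-0.953, -0.716, -0.433]), 'torque': array([ 0.012, -0.03 , -0.041]), 'grip_force': np.float64(0.0), 'finger_gap': np.float64(0.999)}
side [276.72814008 525.21870076 826.00368188]
top [457.87112426  17.09876541 842.71909436]
```

View pics/t0.png

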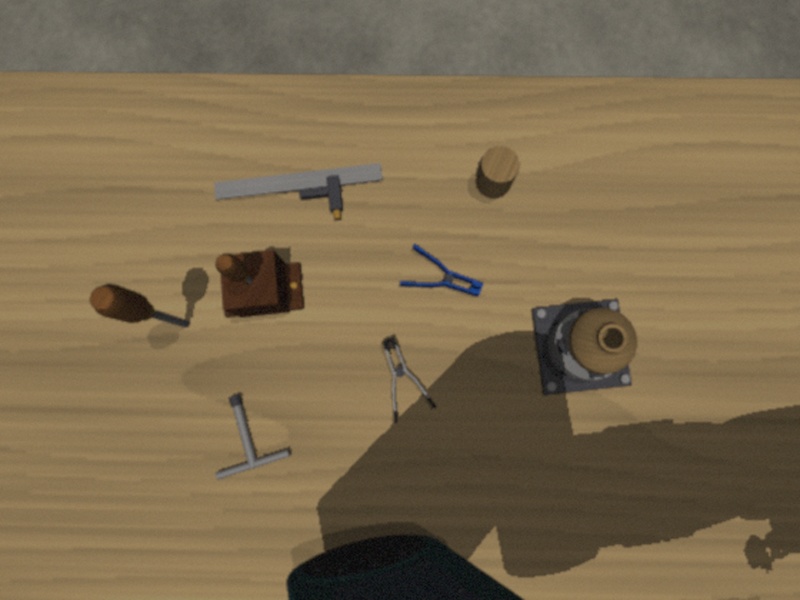

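View pics/s0.png

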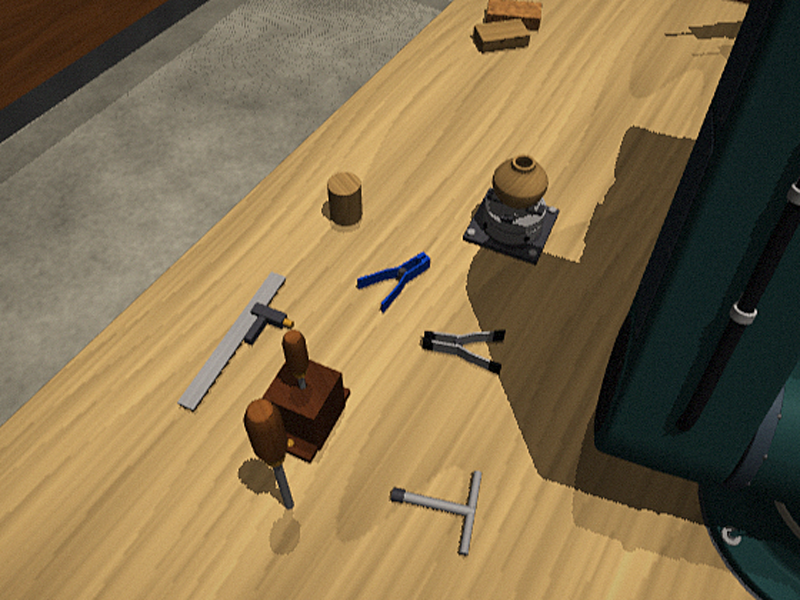

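The top view shows two rod-like things: the small rod in the block (228,263) and a larger one standing at (105,300). It also shows two clamps: a steel one (400,372) and a blue one (445,275). The smaller rod and the steel clamp fit the description. I'll confirm this in one enlarged composite.

```bash
python3 - <<'E'
import cv2,numpy as np
t=cv2.imread("pics/t0_raw.png");s=cv2.imread("pics/s0_raw.png")
# (img,x0,y0) boxes 66x75
B=[(t,255,228),(t,145,165),(t,385,205),(s,290,215),(s,180,225),(s,325,103)]
o=[]
for im,x,y in B:
    c=cv2.resize(im[y:y+75,x:x+66],None,fx=4,fy=4,interpolation=cv2.INTER_CUBIC)
    for k in range(0,66,10): cv2.putText(c,str(x+k),(k*4,8),0,.28,(255,255,255),1);c[10:14,k*4+2]=(255,255,255)
    for k in range(0,75,10): cv2.putText(c,str(y+k),(0,k*4+5),0,.28,(255,255,0),1)
    o.append(c)
cv2.imwrite("pics/c1.png",np.vstack([np.hstack(o[:3]),np.hstack(o[3:])]))
E
```

```text
(no output)
```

View pics/c1.png

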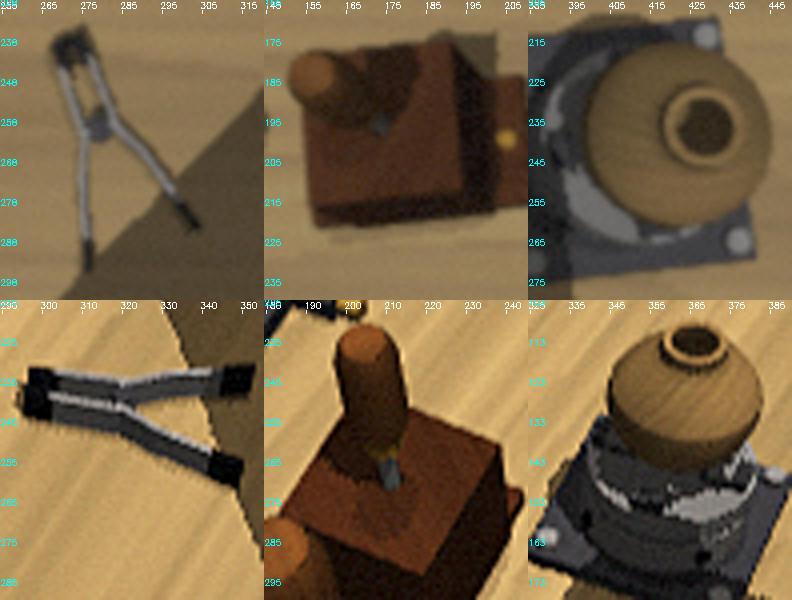

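Confirmed: the steel clamp has black jaw tips, with its pin at top (279.5,259) and side (320,237). The short rod stands in the block, entering it at top (174,197) and side (213,272). The vase mouth is at top (428,236) and side (366,113).

```bash
python3 - <<'E'
from h import *
d=np.load("M0.npz");T,S=d["top"],d["side"]
for n,a,b in [("blk -x-y",(194.5,212),(239.5,261.8)),("blk -x+y",(157.5,216.8),(220,294.2)),("rod in",(174.5,197.8),(212.7,272)),
 ("mouth",(428,236.3),(366.2,113.2)),("pin",(279.5,259.3),(320.3,237)),("hR",(304.5,285.3),(350,234.5)),("hL",(277.3,295.5),(348,257.5)),("rodtop",(159.5,183.5),(206.5,236))]:
    x,e=tri((T,a),(S,b));print(n,np.round(x,1),e[0],e[1])
# at assumed heights from top
for n,a,z in [("pin",(279.5,259.3),22),("jawtip",(272.5,236),22),("hR",(304.5,285.3),22),("hL",(277.3,295.5),22),("mouth",(428,236.3),137),("c1",(194.5,212),85),("c2",(157.5,216.8),85),("c3",(191,175.5),85)]:
    print(n,np.round(onz(T,a,z),1))
c=bot.camera_params("wrist");R=cv2.Rodrigues(np.array(c["rvec"]))[0];C=-R.T@np.array(c["tvec"])
s=bot.get_state();Rt=cv2.Rodrigues(np.array(s["tcp_rot"]))[0]
print("wristcam in tool",Rt.T@(C.ravel()-s["tool_pos"]),"axis",Rt.T@R[2],np.array(c["camera_matrix"]).ravel()[:3]);print(np.round(Rt,3))
E
```

```text
blk -x-y [564.5 180.9  83.2] [0.1 0.3] [-0.2 -0.1]
blk -x+y [556.2 248.5  81.7] [-0.2 -0.4] [0.4 0.1]
rod in [592.2 220.1  79.8] [-0.2 -0.6] [0.4 0.1]
mouth [ 522.1 -219.7  139.1] [0.  0.1] [-0.1 -0. ]
pin [484.3  26.6  27.8] [-0. -0.] [0. 0.]
hR [439.  -21.   11.5] [-0.6 -1.7] [1.3 0.2]
hL [418.3  30.7  14.5] [-0.5 -1.4] [1.1 0.1]
rodtop [595.  216.7 184.7] [0.1 0.3] [-0.2 -0.1]
pin [484.4  26.6]
jawtip [529.   40.9]
hR [436.  -21.7]
hL [416.1  29.7]
mouth [ 522.5 -220.3]
c1 [564.8 180.7]
c2 [555.  247.2]
c3 [632.1 190.2]
wristcam in tool [ 7.33656176e+01 -1.10451211e-01 -1.42742279e+02] axis [-2.90568111e-01  6.08979127e-04  9.56854117e-01] [318.3254035    0.         276.10958141]
[[ 0.935  0.356 -0.   ]
 [ 0.356 -0.935  0.001]
 [ 0.    -0.001 -1.   ]]
```

>>> send_rows(
  motion=[
    {"tx": 2.97, "ty": -2.7},
    {"tx": 2.97, "ty": -2.7},
    {"tx": 2.97, "ty": -2.7},
    {"tx": 2.97, "ty": -2.7},
    {"tx": 2.97, "ty": -2.7},
    {"tx": 2.97, "ty": -2.7},
    {"tx": 2.97, "ty": -2.7},
    {"tx": 2.97, "ty": -2.7},
    {"tx": 2.97, "ty": -2.7},
    {"tx": 2.97, "ty": -2.7},
  ],
  gripper=1,
)

```text
invalid input
```

>>> send_rows(
  motion=[
    {"tx": 2.97, "ty": -2.7},
    {"tx": 2.97, "ty": -2.7},
    {"tx": 2.97, "ty": -2.7},
    {"tx": 2.97, "ty": -2.7},
    {"wz": -0.149},
    {"wz": -0.149},
    {"wz": -0.149},
    {"wz": -0.149},
    {"wz": -0.149},
    {"wz": -0.149},
  ],
)

```text
invalid input
```

>>> send_rows(
  motion=[
    {"wz": -0.149},
    {"wz": -0.149},
    {"wz": -0.149},
    {"wz": -0.149},
    {"wz": -0.149},
    {"wz": -0.149},
    {"wz": -0.149},
    {"wz": -0.149},
    {"wz": -0.149},
    {"wz": -0.149},
  ],
)

```text
invalid input
```

>>> send_rows(
  motion=[
    {"wz": -0.149},
    {"wz": -0.149},
    {"wz": -0.149},
    {"wz": -0.149},
    {"wz": -0.149},
    {},
    {},
  ],
)

```text
invalid input
```

```bash
python3 - <<'E'
from h import *
s=bot.get_state();print(s["tool_pos"],s["joint_positions"],s["time_s"]);print(np.round(cv2.Rodrigues(np.array(s["tcp_rot"]))[0],3))
M,a=snap("wrist","w1");np.savez("M1.npz",wrist=M)
T,b=snap("top","t1")
print(proj(M,[484.4,26.6,22]),proj(M,[436,-21.7,22]),proj(M,[416,29.7,22]))
cv2.imwrite("pics/w1.png",cv2.resize(a,(800,600),interpolation=2))
E
```

```text
[ 186.76716355 -490.43414576  230.93493002] [-1.36229410e+00  2.63425354e-01 -4.87755080e-02  1.25940945e+00
  1.70010459e-05  1.41550852e+00] 0.15
[[ 0.935  0.356 -0.   ]
 [ 0.356 -0.935  0.001]
 [ 0.    -0.001 -1.   ]]
[-260.66877102 -464.40769757] [-183.69286691 -335.18139201] [-256.02464092 -334.40595184]
```

View pics/w1.png

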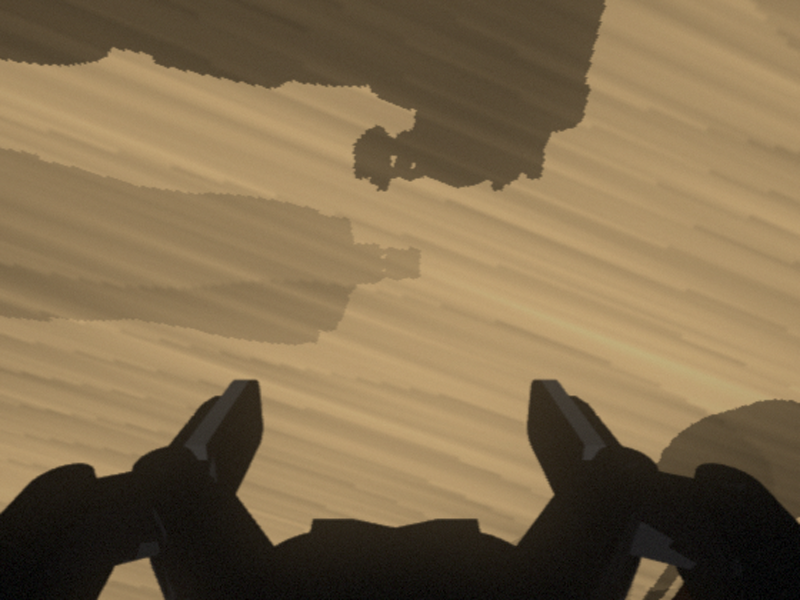

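The picture shows only the open fingers over bare bench, because the arm had not moved. The calls were refused, so I'll give all six numbers in each row.

>>> send_rows(
  motion=[
    {"tx": 2.97, "ty": -2.7, "tz": 0, "wx": 0, "wy": 0, "wz": 0},
    {"tx": 2.97, "ty": -2.7, "tz": 0, "wx": 0, "wy": 0, "wz": 0},
    {"tx": 2.97, "ty": -2.7, "tz": 0, "wx": 0, "wy": 0, "wz": 0},
    {"tx": 2.97, "ty": -2.7, "tz": 0, "wx": 0, "wy": 0, "wz": 0},
    {"tx": 2.97, "ty": -2.7, "tz": 0, "wx": 0, "wy": 0, "wz": 0},
    {"tx": 2.97, "ty": -2.7, "tz": 0, "wx": 0, "wy": 0, "wz": 0},
    {"tx": 2.97, "ty": -2.7, "tz": 0, "wx": 0, "wy": 0, "wz": 0},
    {"tx": 2.97, "ty": -2.7, "tz": 0, "wx": 0, "wy": 0, "wz": 0},
    {"tx": 2.97, "ty": -2.7, "tz": 0, "wx": 0, "wy": 0, "wz": 0},
    {"tx": 2.97, "ty": -2.7, "tz": 0, "wx": 0, "wy": 0, "wz": 0},
  ],
  gripper=1,
)

```text
time_s: 1.25
tool_pos: [368.7, -131.1, 231.4]
tcp_rot: [3.09, 0.568, 0.0]
force: [1.5, 0.0, 0.3]
finger_gap: 0.998
grip_force: 0.0
```

>>> send_rows(
  motion=[
    {"tx": 2.97, "ty": -2.7, "tz": 0, "wx": 0, "wy": 0, "wz": 0},
    {"tx": 2.97, "ty": -2.7, "tz": 0, "wx": 0, "wy": 0, "wz": 0},
    {"tx": 2.97, "ty": -2.7, "tz": 0, "wx": 0, "wy": 0, "wz": 0},
    {"tx": 2.97, "ty": -2.7, "tz": 0, "wx": 0, "wy": 0, "wz": 0},
    {"tx": 0, "ty": 0, "tz": 0, "wx": 0, "wy": 0, "wz": -0.149},
    {"tx": 0, "ty": 0, "tz": 0, "wx": 0, "wy": 0, "wz": -0.149},
    {"tx": 0, "ty": 0, "tz": 0, "wx": 0, "wy": 0, "wz": -0.149},
    {"tx": 0, "ty": 0, "tz": 0, "wx": 0, "wy": 0, "wz": -0.149},
    {"tx": 0, "ty": 0, "tz": 0, "wx": 0, "wy": 0, "wz": -0.149},
    {"tx": 0, "ty": 0, "tz": 0, "wx": 0, "wy": 0, "wz": -0.149},
  ],
)

```text
time_s: 2.25
tool_pos: [440.8, 10.6, 231.2]
tcp_rot: [-2.535, -1.856, 0.0]
force: [-0.8, -0.3, -0.1]
finger_gap: 1.0
grip_force: 0.0
```

>>> send_rows(
  motion=[
    {"tx": 0, "ty": 0, "tz": 0, "wx": 0, "wy": 0, "wz": -0.149},
    {"tx": 0, "ty": 0, "tz": 0, "wx": 0, "wy": 0, "wz": -0.149},
    {"tx": 0, "ty": 0, "tz": 0, "wx": 0, "wy": 0, "wz": -0.149},
    {"tx": 0, "ty": 0, "tz": 0, "wx": 0, "wy": 0, "wz": -0.149},
    {"tx": 0, "ty": 0, "tz": 0, "wx": 0, "wy": 0, "wz": -0.149},
    {"tx": 0, "ty": 0, "tz": 0, "wx": 0, "wy": 0, "wz": -0.149},
    {"tx": 0, "ty": 0, "tz": 0, "wx": 0, "wy": 0, "wz": -0.149},
    {"tx": 0, "ty": 0, "tz": 0, "wx": 0, "wy": 0, "wz": -0.149},
    {"tx": 0, "ty": 0, "tz": 0, "wx": 0, "wy": 0, "wz": -0.149},
    {"tx": 0, "ty": 0, "tz": 0, "wx": 0, "wy": 0, "wz": -0.149},
  ],
)

```text
time_s: 3.25
tool_pos: [440.8, 10.6, 231.2]
tcp_rot: [-0.605, -3.083, 0.0]
force: [0.0, -0.5, 0.8]
finger_gap: 1.0
grip_force: 0.0
```

>>> send_rows(
  motion=[
    {"tx": 0, "ty": 0, "tz": 0, "wx": 0, "wy": 0, "wz": -0.149},
    {"tx": 0, "ty": 0, "tz": 0, "wx": 0, "wy": 0, "wz": -0.149},
    {"tx": 0, "ty": 0, "tz": 0, "wx": 0, "wy": 0, "wz": -0.149},
    {"tx": 0, "ty": 0, "tz": 0, "wx": 0, "wy": 0, "wz": -0.149},
    {"tx": 0, "ty": 0, "tz": 0, "wx": 0, "wy": 0, "wz": -0.149},
    {"tx": 0, "ty": 0, "tz": 0, "wx": 0, "wy": 0, "wz": 0},
    {"tx": 0, "ty": 0, "tz": 0, "wx": 0, "wy": 0, "wz": 0},
  ],
)

```text
time_s: 3.95
tool_pos: [440.8, 10.6, 231.2]
tcp_rot: [0.542, -3.094, -0.0]
force: [0.1, -0.3, -1.1]
finger_gap: 0.998
grip_force: 0.0
```

```bash
python3 - <<'E'
from h import *
s=bot.get_state();print(s["tool_pos"],s["joint_positions"],s["time_s"]);print(np.round(cv2.Rodrigues(np.array(s["tcp_rot"]))[0],3))
M,a=snap("wrist","w2");np.savez("M2.npz",wrist=M)
print(proj(M,[484.4,26.6,22]),proj(M,[436,-21.7,22]),proj(M,[416,29.7,22]))
cv2.imwrite("pics/w2.png",cv2.resize(a,(800,600),interpolation=2))
E
```

```text
[440.8300782   10.56246469 231.24192085] [-1.61243348e-01  1.19265425e-01 -2.35629717e-01  1.21602299e+00
 -4.34120828e-06 -5.07831660e-01] 3.95
[[-0.941 -0.34  -0.   ]
 [-0.34   0.941  0.   ]
 [ 0.     0.    -1.   ]]
[276.41130732 222.21899306] [250.37264021 169.51899299] [299.97812093 168.32316442]
```

View pics/w2.png

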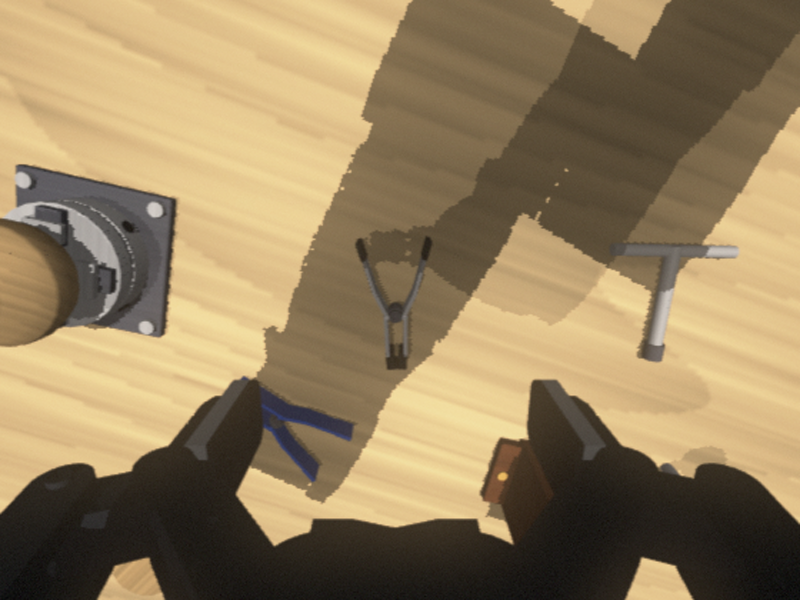

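The wrist view shows the steel clamp with its pin at (395,313), handle ends at (361,241) and (428,238), and jaws at (397,357), nearly aligned with the tool. The blue clamp is at (290,430). I'll compute the clamp's pose from this view.

```bash
python3 - <<'E'
from h import *
W=np.load("M2.npz")["wrist"];T=np.load("M0.npz")["top"]
k=.7
pts={"pin":(395.5,312),"hA":(359,241),"hB":(429,239),"jaw":(397,364)}
X={n:onz(W,(u*k,v*k),22) for n,(u,v) in pts.items()}
for n in X: print(n,X[n].round(1))
m=(X["hA"]+X["hB"])/2;d=X["pin"]-m;d2=X["jaw"]-X["pin"];print(m,np.linalg.norm(d),np.arctan2(d[1],d[0]),np.linalg.norm(d2),np.arctan2(d2[1],d2[0]))
print("heights",*[tri((W,(pts[n][0]*k,pts[n][1]*k)),(T,p))[0].round(1) for n,p in [("pin",(279.5,259.3)),("hA",(304.5,285.3)),("hB",(277.3,295.5))]])
print(proj(W,[440.8,10.6,0])/k)
E
```

```text
pin [479.8  25.5]
hA [434.8 -21. ]
hB [414.8  29.6]
jaw [522.9  42.4]
[424.7978098    4.30163322] 58.94636203383567 0.3675372123730711 46.25755546044747 0.374827493337168
heights [484.8  27.    6.3] [435.8 -21.7  16.8] [415.7  29.9  16.7]
[394.60345082 256.22396052]
```

>>> send_rows(
  motion=[
    {"tx": 0, "ty": 0, "tz": 4, "wx": 0, "wy": 0, "wz": -0.022},
    {"tx": 0.1, "ty": -0.05, "tz": 4, "wx": 0, "wy": 0, "wz": 0},
    {"tx": 0, "ty": 0, "tz": 4, "wx": 0, "wy": 0, "wz": 0},
    {"tx": 0, "ty": 0, "tz": 4, "wx": 0, "wy": 0, "wz": 0},
    {"tx": 0, "ty": 0, "tz": 3, "wx": 0, "wy": 0, "wz": 0},
    {"tx": 0, "ty": 0, "tz": 2, "wx": 0, "wy": 0, "wz": 0},
    {"tx": 0, "ty": 0, "tz": 1, "wx": 0, "wy": 0, "wz": 0},
    {"tx": 0, "ty": 0, "tz": 0.8, "wx": 0, "wy": 0, "wz": 0},
    {"tx": 0, "ty": 0, "tz": 0, "wx": 0, "wy": 0, "wz": 0},
  ],
)

```text
time_s: 4.9
tool_pos: [440.2, 9.7, 3.1]
tcp_rot: [0.581, -3.087, -0.0]
force: [-0.8, -0.0, 0.6]
finger_gap: 0.997
grip_force: 0.0
```

>>> send_rows(
  motion=[
    {"tx": 0, "ty": 0, "tz": 0, "wx": 0, "wy": 0, "wz": 0},
    {"tx": 0, "ty": 0, "tz": 0, "wx": 0, "wy": 0, "wz": 0},
    {"tx": 0, "ty": 0, "tz": 0, "wx": 0, "wy": 0, "wz": 0},
    {"tx": 0, "ty": 0, "tz": 0, "wx": 0, "wy": 0, "wz": 0},
    {"tx": 0, "ty": 0, "tz": 0, "wx": 0, "wy": 0, "wz": 0},
  ],
  gripper=0.6,
)

```text
time_s: 5.4
tool_pos: [440.9, 9.6, 4.2]
tcp_rot: [-0.582, 3.085, -0.001]
force: [-0.8, 0.9, 8.7]
finger_gap: 0.598
grip_force: 8.9
```

```bash
python3 - <<'E'
from h import *
s=bot.get_state();print(s["tool_pos"],s["finger_gap"],s["grip_force"],s["force"])
M,a=snap("wrist","w3");np.savez("M3.npz",wrist=M)
cv2.imwrite("pics/w3.png",cv2.resize(a,(800,600),interpolation=2))
E
```

```text
[440.8557656    9.58649263   4.19356622] 0.5983113201372294 8.932560443063267 [-0.76176295  0.85923986  8.66557179]
```

View pics/w3.png

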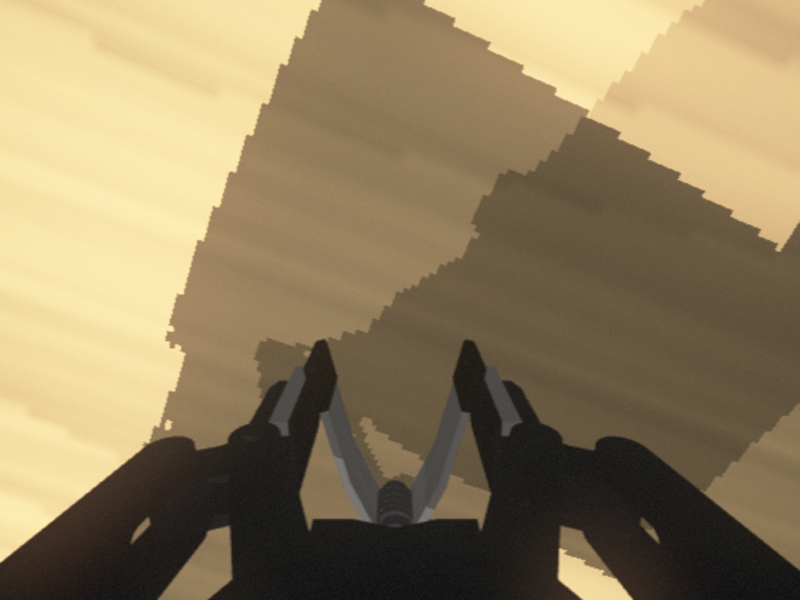

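The wrist view shows both pads on the handles, with the tips at (321,343) and (468,343). The clamp lies centred, with its pin at (395,500). The upward force of 9 N may be pad friction or the tips touching the bench, so I'll check the tip depth.

```bash
python3 - <<'E'
from h import *
W=np.load("M3.npz")["wrist"];W2=np.load("M2.npz")["wrist"]
s=bot.get_state();R=cv2.Rodrigues(np.array(s["tcp_rot"]))[0];p=s["tool_pos"]
for z in(-13,-9,-6,-3,0,4):
  print(z,(proj(W,p+R@[11,25.5,z])/.7).round(),(proj(W,p+R@[11,-25.5,z])/.7).round(),"open",(proj(W,p+R@[11,42.5,z])/.7).round())
E
```

```text
-13 [476. 375.] [313. 375.] open [530. 375.]
-9 [473. 369.] [315. 369.] open [526. 369.]
-6 [472. 365.] [317. 365.] open [524. 365.]
-3 [470. 362.] [318. 362.] open [521. 362.]
0 [469. 358.] [319. 358.] open [519. 358.]
4 [467. 353.] [321. 353.] open [516. 353.]
```

>>> send_rows(
  motion=[
    {"tx": 0, "ty": 0, "tz": -0.3, "wx": 0, "wy": 0, "wz": 0},
    {"tx": 0, "ty": 0, "tz": -0.3, "wx": 0, "wy": 0, "wz": 0},
    {"tx": 0, "ty": 0, "tz": 0, "wx": 0, "wy": 0, "wz": 0},
    {"tx": 0, "ty": 0, "tz": 0, "wx": 0, "wy": 0, "wz": 0},
  ],
  gripper=0.75,
)

```text
time_s: 5.85
tool_pos: [440.2, 9.7, 9.4]
tcp_rot: [-0.583, 3.087, -0.0]
force: [0.3, 0.2, 0.7]
finger_gap: 0.751
grip_force: 0.0
```

>>> send_rows(
  motion=[
    {"tx": 0, "ty": 0, "tz": 0, "wx": 0, "wy": 0, "wz": 0},
    {"tx": 0, "ty": 0, "tz": 0, "wx": 0, "wy": 0, "wz": 0},
    {"tx": 0, "ty": 0, "tz": 0, "wx": 0, "wy": 0, "wz": 0},
    {"tx": 0, "ty": 0, "tz": 0, "wx": 0, "wy": 0, "wz": 0},
  ],
  gripper=0.55,
)

```text
time_s: 6.25
tool_pos: [440.4, 9.6, 9.6]
tcp_rot: [-0.583, 3.087, -0.001]
force: [-0.5, -0.4, 8.9]
finger_gap: 0.551
grip_force: 9.6
```

The force is the same 6 mm higher, so it is pad friction from the fingers swinging forward, not contact with the bench. I'll grip at a TCP height of about 5 mm.

>>> send_rows(
  motion=[
    {"tx": 0, "ty": 0, "tz": 0, "wx": 0, "wy": 0, "wz": 0},
    {"tx": 0, "ty": 0, "tz": 0, "wx": 0, "wy": 0, "wz": 0},
    {"tx": 0, "ty": 0, "tz": 0.2, "wx": 0, "wy": 0, "wz": 0},
    {"tx": 0, "ty": 0, "tz": 0.2, "wx": 0, "wy": 0, "wz": 0},
    {"tx": 0, "ty": 0, "tz": 0, "wx": 0, "wy": 0, "wz": 0},
  ],
  gripper=0.75,
)

```text
time_s: 6.75
tool_pos: [439.9, 9.8, 4.9]
tcp_rot: [0.583, -3.087, -0.0]
force: [-0.4, 0.8, -0.1]
finger_gap: 0.749
grip_force: 0.0
```

>>> send_rows(
  motion=[
    {"tx": 0, "ty": 0, "tz": 0, "wx": 0, "wy": 0, "wz": 0},
    {"tx": 0, "ty": 0, "tz": 0, "wx": 0, "wy": 0, "wz": 0},
    {"tx": 0, "ty": 0, "tz": 0, "wx": 0, "wy": 0, "wz": 0},
    {"tx": 0, "ty": 0, "tz": 0, "wx": 0, "wy": 0, "wz": 0},
    {"tx": 0, "ty": 0, "tz": 0, "wx": 0, "wy": 0, "wz": 0},
  ],
  gripper=0.4,
)

```text
time_s: 7.25
tool_pos: [440.8, 9.6, 5.8]
tcp_rot: [-0.583, 3.086, -0.001]
force: [0.5, 0.6, 9.1]
finger_gap: 0.405
grip_force: 11.1
```

>>> send_rows(
  motion=[
    {"tx": 0, "ty": 0, "tz": 0, "wx": 0, "wy": 0, "wz": 0},
    {"tx": 0, "ty": 0, "tz": 0, "wx": 0, "wy": 0, "wz": 0},
    {"tx": 0, "ty": 0, "tz": 0, "wx": 0, "wy": 0, "wz": 0},
    {"tx": 0, "ty": 0, "tz": 0, "wx": 0, "wy": 0, "wz": 0},
    {"tx": 0, "ty": 0, "tz": 0, "wx": 0, "wy": 0, "wz": 0},
    {"tx": 0, "ty": 0, "tz": 0, "wx": 0, "wy": 0, "wz": 0},
  ],
  gripper=0,
)

```text
time_s: 7.85
tool_pos: [441.0, 9.5, 6.1]
tcp_rot: [-0.582, 3.085, -0.002]
force: [-1.9, -0.4, 16.1]
finger_gap: 0.26
grip_force: 58.3
```

>>> send_rows(
  motion=[
    {"tx": 0, "ty": 0, "tz": -1, "wx": 0, "wy": 0, "wz": 0},
    {"tx": 0, "ty": 0, "tz": -3, "wx": 0, "wy": 0, "wz": 0},
    {"tx": 0, "ty": 0, "tz": -4, "wx": 0, "wy": 0, "wz": 0},
    {"tx": 0, "ty": 0, "tz": -2.5, "wx": 0, "wy": 0, "wz": 0},
    {"tx": -1.5, "ty": 2.8, "tz": 0, "wx": 0, "wy": 0, "wz": 0},
    {"tx": -1.5, "ty": 2.8, "tz": 0, "wx": 0, "wy": 0, "wz": 0},
    {"tx": -1.5, "ty": 2.8, "tz": 0, "wx": 0, "wy": 0, "wz": 0},
    {"tx": -1.5, "ty": 2.8, "tz": 0, "wx": 0, "wy": 0, "wz": 0},
    {"tx": -1.3, "ty": 2.8, "tz": 0, "wx": 0, "wy": 0, "wz": 0},
    {"tx": 0, "ty": 0, "tz": 0, "wx": 0, "wy": 0, "wz": 0},
  ],
)

```text
time_s: 8.85
tool_pos: [457.0, 169.4, 110.6]
tcp_rot: [-0.587, 3.086, 0.001]
force: [0.2, -0.8, -0.4]
finger_gap: 0.253
grip_force: 59.6
```

>>> send_rows(
  motion=[
    {"tx": 0, "ty": 0, "tz": 0, "wx": 0, "wy": 0, "wz": 0},
    {"tx": 0, "ty": 0, "tz": 0, "wx": 0, "wy": 0, "wz": 0},
  ],
)

```text
time_s: 9.05
tool_pos: [456.9, 166.1, 110.4]
tcp_rot: [0.582, -3.087, 0.0]
force: [0.1, -0.7, -0.8]
finger_gap: 0.254
grip_force: 59.6
```

```bash
python3 - <<'E'
from h import *
s=bot.get_state();print(s["tool_pos"],s["tcp_rot"],s["finger_gap"],s["grip_force"],s["force"],s["joint_positions"])
S,a=snap("side","s4");T,b=snap("top","t4");M,w=snap("wrist","w4");np.savez("M4.npz",wrist=M)
# composite
def crop(im,x,y,wd,h,f):
    c=cv2.resize(im[y:y+h,x:x+wd],None,fx=f,fy=f,interpolation=cv2.INTER_CUBIC)
    for k in range(0,wd,10): cv2.putText(c,str(x+k),(int(k*f),8),0,.28,(255,255,255),1)
    for k in range(0,h,10): cv2.putText(c,str(y+k),(0,int(k*f)+5),0,.28,(255,255,0),1)
    return c
p=s["tool_pos"];print(proj(T,p),proj(S,p))
A=crop(b,140,160,133,150,3);B=crop(a,170,190,133,150,3)
C=cv2.resize(w[270:420],(800,214))[:150]
cv2.imwrite("pics/c4.png",np.vstack([np.hstack([A,B]),cv2.resize(w[280:420,100:460],(798,150))]))
E
```

```text
[456.8799342  166.14450487 110.40415279] [ 5.82209055e-01 -3.08687991e+00  2.22974000e-04] 0.25410891635011745 59.60428833961487 [ 0.10852235 -0.74459435 -0.83627299] [ 1.81056100e-01  2.70270653e-01 -3.84075303e-01  9.16737596e-01
 -1.43504720e-04 -1.91779344e-01]
[196.99984651 272.49349414] [297.63511317 276.54406269]
```

View pics/c4.png

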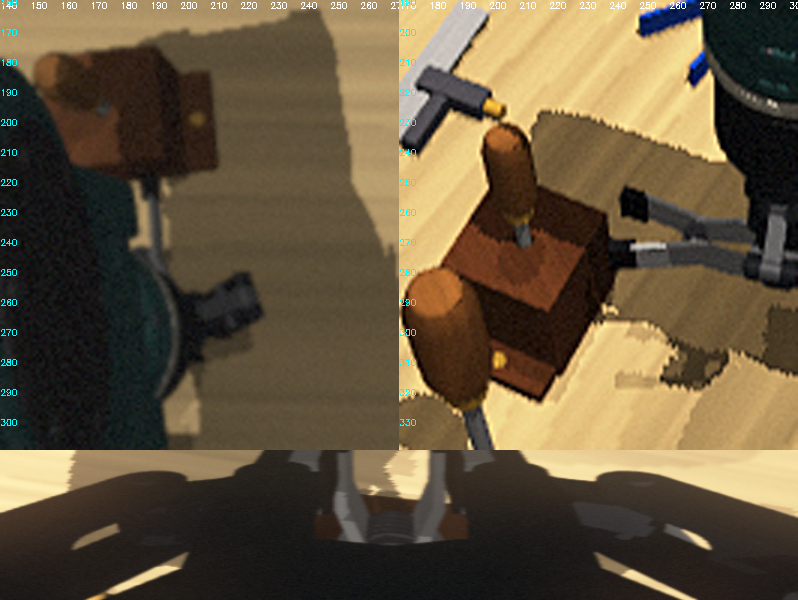

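The composite shows the clamp held open and level, with jaw tips in the side view at about (244,275) near and (248,258) far. The rod still stands in the block at side (212,270). I'll check the clamp's position in the hand numerically.

```bash
python3 - <<'E'
from h import *
S=np.load("M0.npz")["side"];T=np.load("M0.npz")["top"]
p=np.array([456.88,166.14,110.4]);y=.373;u=np.array([np.cos(y),np.sin(y),0]);n=np.array([-u[1],u[0],0])
for h in (100,104,108):
  for lab,a,b in (("nearTipIn",93,12.5),("nearTipOut",93,20),("farTipIn",93,-12.5),("farOut",93,-20)):
    q=p+a*u+b*n
    print(h,lab,*[proj(S,[q[0],q[1],z]).round(1) for z in (h,h+22)],proj(T,[q[0],q[1],h+22]).round(1))
E
```

```text
100 nearTipIn [240.9 277.1] [240.2 270.5] [171.2 223.6]
100 nearTipOut [239.9 281.1] [239.1 274.5] [167.1 225.1]
100 farTipIn [244.2 264.3] [243.6 257.5] [185.1 218.5]
100 farOut [245.2 260.5] [244.6 253.7] [189.2 217. ]
104 nearTipIn [240.8 275.9] [240.  269.2] [170.6 223.3]
104 nearTipOut [239.7 279.9] [239.  273.2] [166.4 224.9]
104 farTipIn [244.1 263.1] [243.5 256.2] [184.5 218.2]
104 farOut [245.1 259.3] [244.5 252.4] [188.7 216.7]
108 nearTipIn [240.6 274.7] [239.9 268. ] [170. 223.]
108 nearTipOut [239.6 278.7] [238.8 272. ] [165.8 224.6]
108 farTipIn [244.  261.9] [243.3 254.9] [184.  217.9]
108 farOut [245.  258.1] [244.4 251.1] [188.2 216.4]
```

```bash
python3 - <<'E'
import cv2,numpy as np
a=cv2.imread("pics/s4_raw.png");t=cv2.imread("pics/t4_raw.png")
def crop(im,x,y,wd,h,f):
    c=cv2.resize(im[y:y+h,x:x+wd],None,fx=f,fy=f,interpolation=cv2.INTER_CUBIC)
    c=cv2.convertScaleAbs(c,alpha=1.6,beta=15)
    for k in range(0,wd,5): cv2.putText(c,str(x+k),(int(k*f),8),0,.28,(255,255,255),1)
    for k in range(0,h,5): cv2.putText(c,str(y+k),(0,int(k*f)+5),0,.28,(255,255,0),1)
    return c
cv2.imwrite("pics/c5.png",np.hstack([crop(a,200,245,57,66,7)[:450],crop(t,165,205,57,66,7)[:450]]))
E
```

```text
(no output)
```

View pics/c5.png

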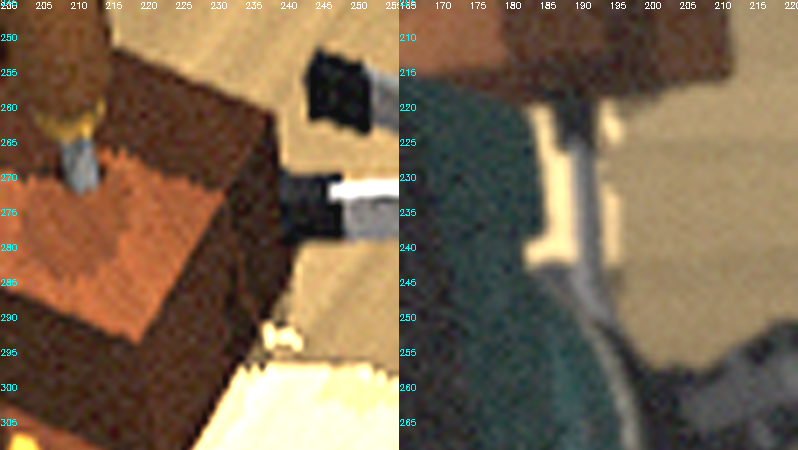

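The match is good: the underside is 6.4 mm below the TCP and the jaw tips are 93 mm ahead of it. I'll lower to about 88 mm under the clamp and advance onto the rod.

>>> send_rows(
  motion=[
    {"tx": 0, "ty": 0, "tz": 0.8, "wx": 0, "wy": 0, "wz": 0},
    {"tx": 0, "ty": 0, "tz": 0.8, "wx": 0, "wy": 0, "wz": 0},
    {"tx": 0, "ty": 0, "tz": 0, "wx": 0, "wy": 0, "wz": 0},
    {"tx": -1, "ty": 0, "tz": 0, "wx": 0, "wy": 0, "wz": 0},
    {"tx": -1, "ty": 0, "tz": 0, "wx": 0, "wy": 0, "wz": 0},
    {"tx": -1, "ty": 0, "tz": 0, "wx": 0, "wy": 0, "wz": 0},
    {"tx": 0, "ty": 0, "tz": 0, "wx": 0, "wy": 0, "wz": 0},
  ],
)

```text
time_s: 9.9
tool_pos: [486.7, 178.2, 94.3]
tcp_rot: [-0.583, 3.086, 0.0]
force: [0.1, -0.8, -0.3]
finger_gap: 0.249
grip_force: 59.6
```

>>> send_rows(
  motion=[
    {"tx": -0.6, "ty": 0, "tz": 0, "wx": 0, "wy": 0, "wz": 0},
    {"tx": -0.6, "ty": 0, "tz": 0, "wx": 0, "wy": 0, "wz": 0},
    {"tx": -0.6, "ty": 0, "tz": 0, "wx": 0, "wy": 0, "wz": 0},
    {"tx": -0.6, "ty": 0, "tz": 0, "wx": 0, "wy": 0, "wz": 0},
    {"tx": -0.6, "ty": 0, "tz": 0, "wx": 0, "wy": 0, "wz": 0},
    {"tx": -0.1, "ty": 0, "tz": 0, "wx": 0, "wy": 0, "wz": 0},
    {"tx": 0, "ty": 0, "tz": 0, "wx": 0, "wy": 0, "wz": 0},
    {"tx": 0, "ty": 0, "tz": 0, "wx": 0, "wy": 0, "wz": 0},
  ],
)

```text
time_s: 10.7
tool_pos: [513.7, 188.9, 94.3]
tcp_rot: [0.583, -3.087, -0.0]
force: [1.1, 0.3, -1.2]
finger_gap: 0.259
grip_force: 59.6
```

```bash
python3 - <<'E'
from h import *
s=bot.get_state();print(s["tool_pos"],s["finger_gap"],s["force"])
S,a=snap("side","s6");T,t=snap("top","t6")
def crop(im,x,y,wd,h,f):
    c=cv2.resize(im[y:y+h,x:x+wd],None,fx=f,fy=f,interpolation=cv2.INTER_CUBIC)
    c=cv2.convertScaleAbs(c,alpha=1.6,beta=15)
    for k in range(0,wd,5): cv2.putText(c,str(x+k),(int(k*f),8),0,.28,(255,255,255),1)
    for k in range(0,h,5): cv2.putText(c,str(y+k),(0,int(k*f)+5),0,.28,(255,255,0),1)
    return c
cv2.imwrite("pics/c6.png",np.hstack([crop(a,180,225,80,80,7)[:550,:480],crop(t,150,175,64,80,5)[:,:320][:550].copy() if 0 else cv2.copyMakeBorder(crop(t,150,170,64,80,5),0,150,0,0,0)]))
E
```

```text
[513.66479259 188.91749356  94.26022623] 0.258501983701365 [ 1.11988405  0.27399487 -1.19177901]
```

View pics/c6.png

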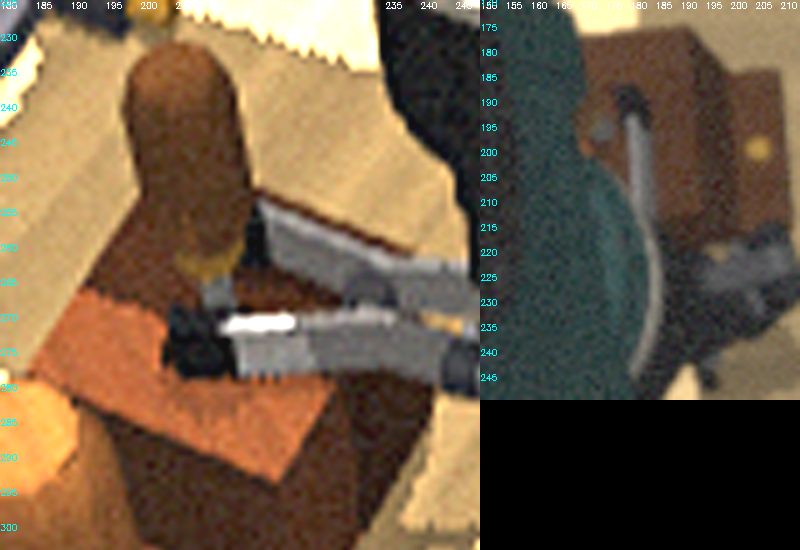

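The side view shows the rod steel (210,266) between the open jaws, about 8 mm behind the near jaw's tip (203,272). The top view agrees: far jaw at (178,190), rod at (175,196). I'll lower it onto the block and watch the force.

>>> send_rows(
  motion=[
    {"tx": 0, "ty": 0, "tz": 0.1, "wx": 0, "wy": 0, "wz": 0},
    {"tx": 0, "ty": 0, "tz": 0.1, "wx": 0, "wy": 0, "wz": 0},
    {"tx": 0, "ty": 0, "tz": 0.06, "wx": 0, "wy": 0, "wz": 0},
    {"tx": 0, "ty": 0, "tz": 0, "wx": 0, "wy": 0, "wz": 0},
    {"tx": 0, "ty": 0, "tz": 0, "wx": 0, "wy": 0, "wz": 0},
  ],
)

```text
time_s: 11.3
tool_pos: [513.9, 188.9, 91.7]
tcp_rot: [0.583, -3.087, 0.0]
force: [-0.2, 0.2, -0.8]
finger_gap: 0.253
grip_force: 59.6
```

>>> send_rows(
  motion=[
    {"tx": 0, "ty": 0, "tz": 0.05, "wx": 0, "wy": 0, "wz": 0},
    {"tx": 0, "ty": 0, "tz": 0, "wx": 0, "wy": 0, "wz": 0},
    {"tx": 0, "ty": 0, "tz": 0, "wx": 0, "wy": 0, "wz": 0},
  ],
)

```text
time_s: 11.6
tool_pos: [513.9, 189.0, 91.2]
tcp_rot: [-0.583, 3.087, 0.0]
force: [-0.9, -0.9, 0.3]
finger_gap: 0.252
grip_force: 59.7
```

>>> send_rows(
  motion=[
    {"tx": 0, "ty": 0, "tz": 0.05, "wx": 0, "wy": 0, "wz": 0},
    {"tx": 0, "ty": 0, "tz": 0, "wx": 0, "wy": 0, "wz": 0},
    {"tx": 0, "ty": 0, "tz": 0, "wx": 0, "wy": 0, "wz": 0},
  ],
)

```text
time_s: 11.9
tool_pos: [513.9, 189.0, 90.9]
tcp_rot: [-0.583, 3.087, 0.0]
force: [-2.2, -1.2, 5.5]
finger_gap: 0.252
grip_force: 60.1
```

>>> send_rows(
  motion=[
    {"tx": 0, "ty": 0, "tz": 0.05, "wx": 0, "wy": 0, "wz": 0},
    {"tx": 0, "ty": 0, "tz": 0, "wx": 0, "wy": 0, "wz": 0},
    {"tx": 0, "ty": 0, "tz": 0, "wx": 0, "wy": 0, "wz": 0},
  ],
)

```text
time_s: 12.2
tool_pos: [513.8, 188.9, 90.6]
tcp_rot: [-0.583, 3.087, -0.0]
force: [-3.9, -0.6, 8.4]
finger_gap: 0.253
grip_force: 60.4
```

Contact at TCP height 90.9 mm matches the expected 91.4. I'll release in stages, moving down slightly to cancel the pads' backward swing.

>>> send_rows(
  motion=[
    {"tx": 0, "ty": 0, "tz": 0.04, "wx": 0, "wy": 0, "wz": 0},
    {"tx": 0, "ty": 0, "tz": 0.03, "wx": 0, "wy": 0, "wz": 0},
    {"tx": 0, "ty": 0, "tz": 0, "wx": 0, "wy": 0, "wz": 0},
  ],
  gripper=0.33,
)

```text
time_s: 12.5
tool_pos: [513.9, 188.9, 89.4]
tcp_rot: [0.583, -3.087, 0.0]
force: [-0.8, -0.1, 1.0]
finger_gap: 0.328
grip_force: 9.5
```

>>> send_rows(
  motion=[
    {"tx": 0, "ty": 0, "tz": 0.04, "wx": 0, "wy": 0, "wz": 0},
    {"tx": 0, "ty": 0, "tz": 0.03, "wx": 0, "wy": 0, "wz": 0},
    {"tx": 0, "ty": 0, "tz": 0, "wx": 0, "wy": 0, "wz": 0},
  ],
  gripper=0.43,
)

```text
time_s: 12.8
tool_pos: [513.9, 189.0, 88.7]
tcp_rot: [0.583, -3.087, 0.0]
force: [-0.1, 0.5, -0.1]
finger_gap: 0.433
grip_force: 8.4
```

>>> send_rows(
  motion=[
    {"tx": 0, "ty": 0, "tz": 0.07, "wx": 0, "wy": 0, "wz": 0},
    {"tx": 0, "ty": 0, "tz": 0.06, "wx": 0, "wy": 0, "wz": 0},
    {"tx": 0, "ty": 0, "tz": 0, "wx": 0, "wy": 0, "wz": 0},
  ],
  gripper=0.48,
)

```text
time_s: 13.1
tool_pos: [513.8, 189.0, 87.4]
tcp_rot: [0.583, -3.087, 0.0]
force: [0.5, 0.5, 1.7]
finger_gap: 0.48
grip_force: 8.0
```

>>> send_rows(
  motion=[
    {"tx": 0, "ty": 0, "tz": 0.04, "wx": 0, "wy": 0, "wz": 0},
    {"tx": 0, "ty": 0, "tz": 0, "wx": 0, "wy": 0, "wz": 0},
    {"tx": 0, "ty": 0, "tz": 0, "wx": 0, "wy": 0, "wz": 0},
  ],
  gripper=0.52,
)

```text
time_s: 13.4
tool_pos: [513.9, 189.0, 87.1]
tcp_rot: [-0.583, 3.087, 0.0]
force: [-0.9, -0.8, 1.4]
finger_gap: 0.524
grip_force: 7.6
```

>>> send_rows(
  motion=[
    {"tx": 0, "ty": 0, "tz": 0.05, "wx": 0, "wy": 0, "wz": 0},
    {"tx": 0, "ty": 0, "tz": 0, "wx": 0, "wy": 0, "wz": 0},
    {"tx": 0, "ty": 0, "tz": 0, "wx": 0, "wy": 0, "wz": 0},
  ],
  gripper=0.55,
)

```text
time_s: 13.7
tool_pos: [513.9, 189.0, 86.6]
tcp_rot: [0.583, -3.087, -0.0]
force: [0.5, 0.2, -0.5]
finger_gap: 0.552
grip_force: 7.3
```

>>> send_rows(
  motion=[
    {"tx": 0, "ty": 0, "tz": 0, "wx": 0, "wy": 0, "wz": 0},
    {"tx": 0, "ty": 0, "tz": 0, "wx": 0, "wy": 0, "wz": 0},
    {"tx": 0, "ty": 0, "tz": 0, "wx": 0, "wy": 0, "wz": 0},
    {"tx": 0, "ty": 0, "tz": 0, "wx": 0, "wy": 0, "wz": 0},
  ],
  gripper=0.75,
)

```text
time_s: 14.1
tool_pos: [513.8, 188.9, 86.6]
tcp_rot: [0.583, -3.087, 0.0]
force: [-0.0, 0.0, -0.5]
finger_gap: 0.749
grip_force: 0.0
```

```bash
python3 - <<'E'
from h import *
s=bot.get_state();print(s["tool_pos"],s["finger_gap"],s["force"])
S,a=snap("side","s7");T,t=snap("top","t7")
b=cv2.imread("pics/s6_raw.png")
# describe numerically: black jaw mask bbox in region, before/after
for im in (b,a):
    g=im[255:285,195:225].max(2);m=g<35
    n,l,st,c=cv2.connectedComponentsWithStats(m.astype(np.uint8))
    print([(x[:4]+np.array([195,255,0,0])).tolist()+[int(x[4])] for x in st[1:] if x[4]>8])
E
```

```text
[513.8368494  188.93070039  86.57816913] 0.7488794729339252 [-0.03010461  0.0161915  -0.47787729]
[[213, 255, 12, 13, 54], [203, 268, 13, 11, 96]]
[[206, 260, 17, 15, 102]]
```

>>> send_rows(
  motion=[
    {"tx": 0, "ty": 0, "tz": 0, "wx": 0, "wy": 0, "wz": 0},
    {"tx": 0, "ty": 0, "tz": 0, "wx": 0, "wy": 0, "wz": 0},
    {"tx": 0, "ty": 0, "tz": -1, "wx": 0, "wy": 0, "wz": 0},
    {"tx": 0, "ty": 0, "tz": -2, "wx": 0, "wy": 0, "wz": 0},
    {"tx": 0, "ty": 0, "tz": -3, "wx": 0, "wy": 0, "wz": 0},
    {"tx": 0, "ty": 0, "tz": -3, "wx": 0, "wy": 0, "wz": 0},
    {"tx": 0, "ty": 0, "tz": -3, "wx": 0, "wy": 0, "wz": 0},
    {"tx": 0, "ty": 0, "tz": -3, "wx": 0, "wy": 0, "wz": 0},
  ],
  gripper=1,
)

```text
time_s: 15.0
tool_pos: [513.6, 188.9, 238.7]
tcp_rot: [-0.583, 3.086, 0.0]
force: [1.0, -0.8, -0.4]
finger_gap: 1.001
grip_force: 0.0
```

>>> send_rows(
  motion=[
    {"tx": -3, "ty": 0, "tz": 0, "wx": 0, "wy": 0, "wz": 0},
    {"tx": -3, "ty": 0, "tz": 0, "wx": 0, "wy": 0, "wz": 0},
    {"tx": -3, "ty": 0, "tz": 0, "wx": 0, "wy": 0, "wz": 0},
    {"tx": -3, "ty": 0, "tz": 0, "wx": 0, "wy": 0, "wz": 0},
    {"tx": -3, "ty": 0, "tz": 0, "wx": 0, "wy": 0, "wz": 0},
    {"tx": 0, "ty": 0, "tz": 0, "wx": 0, "wy": 0, "wz": 0},
    {"tx": 0, "ty": 0, "tz": 0, "wx": 0, "wy": 0, "wz": 0},
  ],
)

```text
time_s: 15.7
tool_pos: [653.6, 243.7, 236.5]
tcp_rot: [0.583, -3.087, 0.0]
force: [-0.6, -0.9, 0.2]
finger_gap: 1.001
grip_force: 0.0
```

```bash
python3 - <<'E'
from h import *
s=bot.get_state();print(s["tool_pos"],s["tcp_rot"],s["force"],s["time_s"])
S,a=snap("side","s8");T,t=snap("top","t8");M,w=snap("wrist","w8");np.savez("M8.npz",wrist=M)
print(proj(M,[593,219,178]),proj(M,[593,219,85]),proj(M,[522,-220,137]))
def crop(im,x,y,wd,h,f):
    c=cv2.resize(im[y:y+h,x:x+wd],None,fx=f,fy=f,interpolation=cv2.INTER_CUBIC)
    c=cv2.convertScaleAbs(c,alpha=1.4,beta=10)
    for k in range(0,wd,10): cv2.putText(c,str(x+k),(int(k*f),8),0,.28,(255,255,255),1)
    for k in range(0,h,10): cv2.putText(c,str(y+k),(0,int(k*f)+5),0,.28,(255,255,0),1)
    return c
A=crop(w,0,0,560,420,600/560)   #600x450
r=proj(M,[593,219,140]).astype(int)
A=crop(w,max(0,r[0]-80),max(0,r[1]-75),160,150,3);print(A.shape)
B=crop(a,180,220,80,75,4);C=crop(t,140,160,80,75,4)
R=np.vstack([B,C])[:600]
A=cv2.copyMakeBorder(A,0,600-A.shape[0],0,480-A.shape[1],0)
cv2.imwrite("pics/c8.png",np.hstack([A,R]))
E
```

```text
[653.60896885 243.69550291 236.5193483 ] [ 5.82937856e-01 -3.08658959e+00  9.72996324e-05] [-0.56327464 -0.86337958  0.15028209] 15.7
[274.60484511 130.79056661] [275.13844988 125.50394622] [-443.01971259 -309.62561974]
(450, 480, 3)
```

View pics/c8.png

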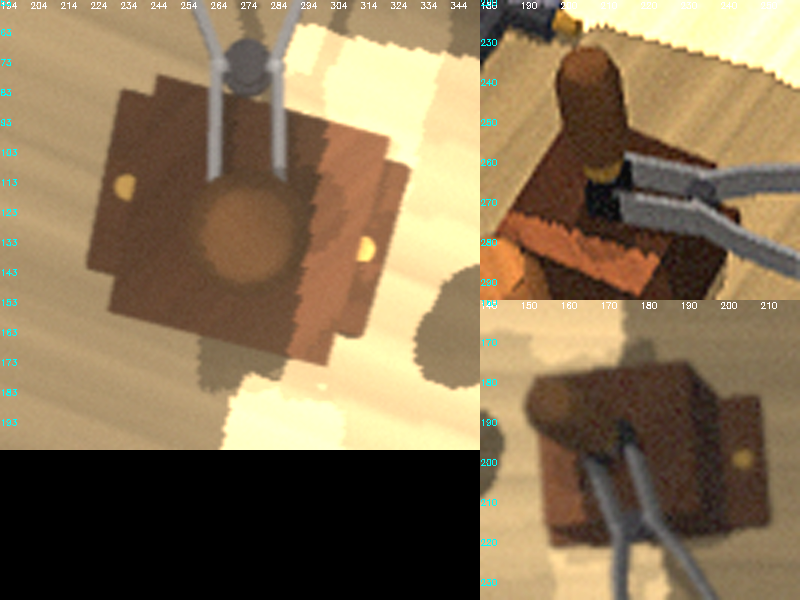

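The clamp sits squarely on the rod. In the wrist crop the two arms straddle it behind the handle, whose disc centre is raw (276.3,129.7). In the side view the black jaws are closed round the steel right on the block. Next I'll compute the rod's position and lean.

```bash
python3 - <<'E'
from h import *
W=np.load("M8.npz")["wrist"]
r=proj(W,[593,219,140]).astype(int);x0,y0=r-[80,75];print(x0,y0)
f=lambda a,b:(x0+a/3-.33,y0+b/3-.33)
print("handle",onz(W,f(247,230),170),onz(W,f(247,230),178))
c=[onz(W,f(*p),85) for p in((158,75),(390,133),(328,365),(108,310))]
print("block",np.mean(c,0),[np.linalg.norm(c[i]-c[i-1]).round(1) for i in range(4)])
# disc via hough on raw
im=cv2.imread("pics/w8_raw.png");p=onz(W,f(247,67),107);print("pin",p)
g=cv2.GaussianBlur(im[:,:,2],(3,3),0)[90:170,235:320];h=cv2.HoughCircles(g,cv2.HOUGH_GRADIENT,1,50,param1=60,param2=8,minRadius=12,maxRadius=22)
print(None if h is None else h[0][:2]+[235,90,0])
E
```

```text
194 53
handle [592.21560776 219.61022151] [591.87654441 219.48548011]
block [594.57879786 220.11882996] [np.float64(69.1), np.float64(68.9), np.float64(70.2), np.float64(70.0)]
pin [555.94301393 205.34226359]
[[275.5        131.5         15.60000038]]
```

The rod leans about 0.03 rad towards the robot from the clamp's weight in the loose hole; I'll correct that once it is lifted. Grasping the handle now.

>>> send_rows(
  motion=[
    {"tx": 2.2, "ty": 0, "tz": 0, "wx": 0, "wy": 0, "wz": 0},
    {"tx": 2.2, "ty": 0, "tz": 0, "wx": 0, "wy": 0, "wz": 0},
    {"tx": 2.17, "ty": 0, "tz": 0, "wx": 0, "wy": 0, "wz": 0},
    {"tx": 0, "ty": 0, "tz": 0, "wx": 0, "wy": 0, "wz": 0},
    {"tx": 0, "ty": 0, "tz": 0, "wx": 0, "wy": 0, "wz": 0},
    {"tx": 0, "ty": 0, "tz": 2.5, "wx": 0, "wy": 0, "wz": 0},
    {"tx": 0, "ty": 0, "tz": 2.5, "wx": 0, "wy": 0, "wz": 0},
    {"tx": 0, "ty": 0, "tz": 2.5, "wx": 0, "wy": 0, "wz": 0},
    {"tx": 0, "ty": 0, "tz": 2.4, "wx": 0, "wy": 0, "wz": 0},
    {"tx": 0, "ty": 0, "tz": 0, "wx": 0, "wy": 0, "wz": 0},
  ],
)

```text
time_s: 16.85
tool_pos: [591.3, 219.5, 134.8]
tcp_rot: [0.582, -3.083, 0.0]
force: [-0.6, -0.2, 0.1]
finger_gap: 1.006
grip_force: 0.0
```

>>> send_rows(
  motion=[
    {"tx": 0, "ty": 0, "tz": 0, "wx": 0, "wy": 0, "wz": 0},
    {"tx": 0, "ty": 0, "tz": 0, "wx": 0, "wy": 0, "wz": 0},
    {"tx": 0, "ty": 0, "tz": 0, "wx": 0, "wy": 0, "wz": 0},
    {"tx": 0, "ty": 0, "tz": 0, "wx": 0, "wy": 0, "wz": 0},
    {"tx": 0, "ty": 0, "tz": 0, "wx": 0, "wy": 0, "wz": 0},
  ],
  gripper=0.45,
)

```text
time_s: 17.35
tool_pos: [592.6, 219.7, 138.1]
tcp_rot: [-0.583, 3.086, 0.0]
force: [0.2, 0.1, 0.2]
finger_gap: 0.453
grip_force: 0.0
```

>>> send_rows(
  motion=[
    {"tx": 0, "ty": 0, "tz": 0, "wx": 0, "wy": 0, "wz": 0},
    {"tx": 0, "ty": 0, "tz": 0, "wx": 0, "wy": 0, "wz": 0},
    {"tx": 0, "ty": 0, "tz": 0, "wx": 0, "wy": 0, "wz": 0},
    {"tx": 0, "ty": 0, "tz": 0, "wx": 0, "wy": 0, "wz": 0},
    {"tx": 0, "ty": 0, "tz": 0, "wx": 0, "wy": 0, "wz": 0},
    {"tx": 0, "ty": 0, "tz": 0, "wx": 0, "wy": 0, "wz": 0},
  ],
  gripper=0,
)

```text
time_s: 17.95
tool_pos: [592.6, 219.6, 137.9]
tcp_rot: [-0.583, 3.086, -0.0]
force: [1.2, -0.9, 5.9]
finger_gap: 0.285
grip_force: 58.6
```

>>> send_rows(
  motion=[
    {"tx": 0, "ty": 0, "tz": -0.5, "wx": 0, "wy": 0, "wz": 0},
    {"tx": 0, "ty": 0, "tz": -1, "wx": 0, "wy": 0, "wz": 0},
    {"tx": 0, "ty": 0, "tz": -1.5, "wx": 0, "wy": 0, "wz": 0},
    {"tx": 0, "ty": 0, "tz": -2, "wx": 0, "wy": 0, "wz": 0},
    {"tx": 0, "ty": 0, "tz": -2, "wx": 0, "wy": 0, "wz": 0},
    {"tx": 0, "ty": 0, "tz": -2, "wx": 0, "wy": 0, "wz": 0},
    {"tx": 0, "ty": 0, "tz": -2, "wx": 0, "wy": 0, "wz": 0},
    {"tx": 0, "ty": 0, "tz": -2, "wx": 0, "wy": 0, "wz": 0},
    {"tx": 0, "ty": 0, "tz": -1.5, "wx": 0, "wy": 0, "wz": 0},
    {"tx": 0, "ty": 0, "tz": -0.5, "wx": 0, "wy": 0, "wz": 0},
  ],
)

```text
time_s: 18.95
tool_pos: [592.6, 219.8, 289.5]
tcp_rot: [-0.583, 3.085, 0.0]
force: [0.2, -0.1, -1.3]
finger_gap: 0.293
grip_force: 59.1
```

>>> send_rows(
  motion=[
    {"tx": 0, "ty": 0, "tz": 0, "wx": 0, "wy": 0, "wz": 0},
    {"tx": 0, "ty": 0, "tz": 0, "wx": 0, "wy": 0, "wz": 0},
  ],
)

```text
time_s: 19.15
tool_pos: [592.1, 219.7, 286.9]
tcp_rot: [0.583, -3.086, -0.0]
force: [-0.1, -0.4, -1.3]
finger_gap: 0.285
grip_force: 59.1
```

```bash
cat >> h.py <<'E'
def strip(n,raw,M,p,zs,wd=9):
    """luma and saturation across the rod (columns +-wd) at rows of points p+z"""
    for z in zs:
        u,v=proj(M,p(z));r=int(round(v));c=int(round(u))
        px=raw[r,c-wd:c+wd+1].astype(int);print(n,z,np.round((u,v),1),"R-B:",*(px[:,2]-px[:,0]),"| G:",*px[:,1])
E
python3 - <<'E'
from h import *
s=bot.get_state();print(s["tool_pos"],s["tcp_rot"],s["finger_gap"],s["force"],s["time_s"])
S,a=snap("side","s9");T,t=snap("top","t9");p=s["tool_pos"];R=cv2.Rodrigues(np.array(s["tcp_rot"]))[0]
f=lambda z:p+R@[0,0,124-z]
for n,im,M in(("side",a,S),("top",t,T)): strip(n,im,M,f,(5,20,35,50,65))
E
```

```text
[592.13876468 219.66342935 286.90299667] [ 5.82642398e-01 -3.08604779e+00 -4.77094875e-05] 0.28546939144715694 [-0.05157315 -0.36061373 -1.25531784] 19.15
side 5 [207.9 244. ] R-B: 45 47 50 50 54 11 1 1 1 -7 42 56 53 49 48 45 47 54 48 | G: 79 84 78 73 77 55 41 43 45 35 73 92 79 80 73 80 68 80 73
side 20 [206.8 238.8] R-B: 50 50 46 47 53 17 0 1 0 -1 23 54 49 53 56 51 56 53 52 | G: 83 78 75 75 77 50 41 40 35 41 52 76 81 80 86 83 81 86 82
side 35 [205.8 233.3] R-B: 52 50 52 52 58 4 -3 5 3 -1 24 54 52 52 48 44 47 50 46 | G: 81 79 73 80 84 36 39 42 41 40 50 80 75 76 75 71 73 72 77
side 50 [204.6 227.7] R-B: -4 -5 0 25 43 6 4 2 2 0 19 62 56 50 49 48 47 54 52 | G: 11 8 16 42 42 42 42 50 43 37 53 82 86 79 72 72 77 75 80
side 65 [203.5 221.9] R-B: -3 3 1 0 0 0 -2 -5 -2 2 0 6 6 2 4 8 6 2 3 | G: 30 33 0 4 0 0 10 9 0 2 0 14 47 45 48 50 46 47 44
top 5 [160.7 187.7] R-B: 47 23 4 1 5 3 7 14 8 5 12 31 49 51 51 53 51 49 52 | G: 126 91 69 54 52 47 46 47 50 47 47 52 55 57 54 53 55 59 56
top 20 [158.  185.8] R-B: 71 71 61 37 7 3 -1 2 3 -3 1 3 2 4 25 42 49 52 54 | G: 148 145 137 103 75 59 51 50 48 46 39 47 44 43 50 50 55 54 55
top 35 [155.1 183.9] R-B: 53 66 66 68 61 41 16 1 2 1 1 2 -3 5 11 27 41 48 54 | G: 113 136 143 142 134 112 83 67 50 48 48 44 41 45 47 44 51 55 55
top 50 [152.1 181.8] R-B: -1 0 24 52 61 54 40 21 5 1 3 3 7 2 11 25 36 48 52 | G: 10 11 56 112 124 120 100 71 61 58 57 44 48 37 45 46 52 53 56
top 65 [149.  179.6] R-B: 9 8 0 -7 19 32 32 24 7 5 2 1 5 -1 -1 12 35 46 47 | G: 18 10 10 24 30 71 81 60 46 35 47 54 47 41 39 39 48 55 54
```

```bash
cat >> h.py <<'E'
from scipy.optimize import least_squares
def centers(im,M,f,zs,wd=10,th=25):
    o=[]
    for z in zs:
        u,v=proj(M,f(z));r=int(round(v));c=int(round(u));x=np.arange(c-wd,c+wd+1)
        px=im[r,x].astype(float);d=px[:,2]-px[:,0]
        k=np.arange(len(d));low=k[d<th]
        if len(low)==0: continue
        m=low[np.argmin(abs(low-wd))];a=b=m
        while a>0 and d[a-1]<th:a-=1
        while b<len(d)-1 and d[b+1]<th:b+=1
        if a==0 or b==len(d)-1 or not 3<=b-a<=13: continue
        l=a-1+(d[a-1]-th)/(d[a-1]-d[a]);g=b+(th-d[b])/(d[b+1]-d[b])
        o.append(((l+g)/2+c-wd,r))
    return np.array(o)
def rodfit(s,ims,zr=(4,66)):
    """tip (x,y) and lean (dx,dy per mm up) of the held rod from side/top images"""
    p=np.array(s["tool_pos"]);f=lambda z:p+np.array([0,0,z-125.])
    obs=[(M,centers(im,M,f,np.arange(zr[0],zr[1],1.5))) for M,im in ims]
    def ln(q,z): return np.array([p[0]+q[0]+q[2]*z,p[1]+q[1]+q[3]*z,p[2]-125+z])
    def res(q):
        o=[]
        for M,c in obs:
            A,B=proj(M,ln(q,0)),proj(M,ln(q,70))
            for u,v in c: o.append(u-(A[0]+(v-A[1])/(B[1]-A[1])*(B[0]-A[0])))
        return np.array(o)
    w=least_squares(res,np.zeros(4),loss="soft_l1",x_scale=[1,1,.01,.01])
    return w.x,[len(c) for _,c in obs],np.sqrt(np.mean(w.fun**2))
E
python3 - <<'E'
from h import *
s=bot.get_state()
T,S=(np.load("M0.npz")[k] for k in("top","side"))
a=cv2.imread("pics/s9_raw.png");t=cv2.imread("pics/t9_raw.png")
for zr in((4,66),(4,45),(15,60)):print(*rodfit(s,[(S,a),(T,t)],zr))
E
```

```text
[ 0.12034782  3.49129605  0.04569281 -0.06529094] [38, 42] 0.4506325346098557
[-0.88363788  4.43917472  0.10121923 -0.11916526] [28, 28] 0.27237643635475023
[ 0.6202208   2.87939041  0.03555917 -0.05262209] [30, 30] 0.24012780337689144
```

```bash
python3 - <<'E'
from h import *
s=bot.get_state();p=np.array(s["tool_pos"]);R=cv2.Rodrigues(np.array(s["tcp_rot"]))[0]
W,w=snap("wrist","w9");np.savez("M9.npz",wrist=W)
for z in (125,110,95,80,60): print(z,proj(W,p+R@[0,0,z]).round(1),"pin",proj(W,p+R@[39,0,42]).round(1))
u,v=proj(W,p+R@[0,0,125]).astype(int)
L=w[v-34:v+26:1,u-22:u+23].astype(int)
d=L[:,:,2]-L[:,:,0]
ch=" .:-=+*#%@"
for i,r in enumerate(d): print(v-34+i,"".join(ch[min(9,max(0,x//7))] for x in r), "".join(ch[min(9,g//18)] for g in L[i,:,1]))
print(u-22)
E
```

```text
125 [276.2 203.4] pin [276.1 177.4]
110 [276.2 208.2] pin [276.1 177.4]
95 [276.2 213.7] pin [276.1 177.4]
80 [276.1 219.8] pin [276.1 177.4]
60 [276.1 229.1] pin [276.1 177.4]
169 ++=:........::..........:::::.::-:::.:.:::=%@ :-=+*****==-----------:-:-:-------==+******==
170 ++=:...............:....::::.::::::.::.::-*@@ :--+*****==-------::--------------==+*****+==
171 ++=-.......................:::::.::.....:=%@@ ::-=+****+=-----------------------=+******===
172 +++-:.......................:::..::..::::+@@@ ::--+****++----------------------==+*****+===
173 +++=:.........................::...::..:=#@@@ :::-=*****+----------------------=+******====
174 +++=-:........................:::..:...:+%@@@ :::--+*****=---------------------=+*****+====
175 +=++=:.........................::......-#%@@@ ::::-=*****+---------------------=******=====
176 ++++=:..........................:.....:-*%@@@ ::::-=+****+=--------------------+*****+=====
177 ++++=:.........................::.::...-*%@@@ ::::-=******=--------------=----=+***#*+=====
178 ++++=:..........................:......:+%@@@ ::::-+**#
[... 4140 characters left out ...]
======%@@@@@#+===++++++#
222 %%%#=....:+@@@%%*=:::.::::-@@@@@@@*:::::*@@@@ ******+===+%@##**+=========%@@@@@@#===++++++%
223 #%%#=:....:++====-::...:::-#@%###*-::::-#@@@@ ******+======---===========#@#***+===+=+*###@
224 #%##=.....:::-:--:::...::::+*=-----::::-@@@@@ ****+=====-:::::-==========+*-:::--==+++@@@@@
225 ####=......:::--:::::..::::=*-----:::::-@@@@@ ****+=====-:::::-==========++-::::-====+@@@@@
226 ####=.....::::::::..::.::::+*==---:::::-@@@@@ ****+=====:::.::-==========++-::::-==+=+@@@@@
227 ####=.....::::-:-:..:::::::-=------::::-@@@@@ ****+====-::::::-============:::::-===++@@@@@
228 ###*=:....:-::---:.:..::.:::--=----::::-%@@@@ ****+=====::::.:-===========-:::::-====+%@@@@
254
```

In the wrist patch the rod stays centred between the clamp arms (columns 271–279), and its tip rim shows at row 202.7 against 198.8 expected for no lean. So it leans about 0.025 rad in the tool's x only. I'll move towards the vase and measure its mouth from there.

>>> send_rows(
  motion=[
    {"tx": 0.7, "ty": -1.1, "tz": 0, "wx": 0, "wy": 0, "wz": 0},
    {"tx": 1.4, "ty": -2.3, "tz": 0, "wx": 0, "wy": 0, "wz": 0},
    {"tx": 1.4, "ty": -2.3, "tz": 0, "wx": 0, "wy": 0, "wz": 0},
    {"tx": 1.4, "ty": -2.3, "tz": 0, "wx": 0, "wy": 0, "wz": 0},
    {"tx": 1.4, "ty": -2.3, "tz": 0, "wx": 0, "wy": 0, "wz": 0},
    {"tx": 1.4, "ty": -2.3, "tz": 0, "wx": 0, "wy": 0, "wz": 0},
    {"tx": 1.4, "ty": -2.3, "tz": 0, "wx": 0, "wy": 0, "wz": 0},
    {"tx": 1.4, "ty": -2.3, "tz": 0, "wx": 0, "wy": 0, "wz": 0},
    {"tx": 1.4, "ty": -2.3, "tz": 0, "wx": 0, "wy": 0, "wz": 0},
    {"tx": 1.4, "ty": -2.3, "tz": 0, "wx": 0, "wy": 0, "wz": 0},
  ],
)

```text
time_s: 20.3
tool_pos: [547.1, -33.4, 287.5]
tcp_rot: [0.582, -3.087, 0.0]
force: [0.1, -0.1, -1.7]
finger_gap: 0.287
grip_force: 59.1
```

>>> send_rows(
  motion=[
    {"tx": 1.4, "ty": -2.3, "tz": 0, "wx": 0, "wy": 0, "wz": 0},
    {"tx": 1.4, "ty": -2.3, "tz": 0, "wx": 0, "wy": 0, "wz": 0},
    {"tx": 1.4, "ty": -2.3, "tz": 0, "wx": 0, "wy": 0, "wz": 0},
    {"tx": 1, "ty": -1.7, "tz": 0, "wx": 0, "wy": 0.026, "wz": 0},
    {"tx": 0, "ty": 0, "tz": 0, "wx": 0, "wy": 0, "wz": 0},
    {"tx": 0, "ty": 0, "tz": 0, "wx": 0, "wy": 0, "wz": 0},
    {"tx": 0, "ty": 0, "tz": 0, "wx": 0, "wy": 0, "wz": 0},
  ],
)

```text
time_s: 21.0
tool_pos: [531.0, -130.1, 287.5]
tcp_rot: [0.579, -3.062, 0.007]
force: [0.7, -0.3, -1.7]
finger_gap: 0.288
grip_force: 59.2
```

```bash
python3 - <<'E'
from h import *
W9=np.load("M9.npz")["wrist"]
p=np.array([592.14,219.66,286.9]);R=cv2.Rodrigues(np.array([.58264,-3.08605,0]))[0]
for x in(-5,-4,-3,-2,0): print(x,proj(W9,p+R@[x+4,-.5,125]).round(1))
s=bot.get_state();p=np.array(s["tool_pos"]);R=cv2.Rodrigues(np.array(s["tcp_rot"]))[0];print(p,R.round(4),s["force"],s["finger_gap"],s["time_s"])
W,w=snap("wrist","w10");S,a=snap("side","s10");T,t=snap("top","t10");np.savez("M10.npz",wrist=W)
u,v=proj(W,[522.2,-220,137]).astype(int);print(u,v)
L=w[v-24:v+26,u-32:u+33].astype(int);ch=" .:-=+*#%@"
for i in range(len(L)): print(v-24+i,"".join(ch[min(9,g//20)] for g in L[i,:,1]))
print(u-32)
u,v=proj(W,p+R@[-3.5,0,125]).astype(int);print(u,v)
L=w[v-8:v+22,u-22:u+23].astype(int);d=L[:,:,2]-L[:,:,0]
for i in range(len(L)): print(v-8+i,"".join(ch[min(9,max(0,x//7))] for x in d[i]), "".join(ch[min(9,g//18)] for g in L[i,:,1]))
E
```

```text
-5 [275.5 204.6]
-4 [275.5 203.5]
-3 [275.5 202.4]
-2 [275.5 201.3]
0 [275.5 199.1]
[ 531.01054729 -130.11500521  287.49453091] [[-9.306e-01 -3.653e-01 -2.440e-02]
 [-3.652e-01  9.309e-01 -9.200e-03]
 [ 2.610e-02  3.000e-04 -9.997e-01]] [ 0.7302858  -0.28306537 -1.68581767] 0.28787931766512187 21.0
188 156
132 @@@@%###%%%%%%%%%%%%%%%%%%%%%%%%@@@@@@@@@@@@%%%%%%%%%%@@@@@%@%%%%
133 @@@%####%%%%%%#%%%%%%%%%%%%%%%%%%%%%%@@@@@@@@@@@@%%%%%%%%@%@%@@%%
134 @@@%###%%%%%%%%%%%%%%%%%%%%%%%%%%%%%%%%%%@@@@@@@@@%%%%%%%%%%%%%%%
135 @@@####%%%%%%%%%%%%%%%%%%%%%%%%%######%%%%%@@@@@@@@%%%%%%%%%%%%%%
136 @@@####%%%%%%%%%%%%%%%%%%%%##############%%%%%@@@@@@@@%%%%%%%%%%%
137 @@%#####%%%%%%%%%%%%%%####*****++++**######%%%%@@@@@@@@@%%%%%%%%%
138 @@######%%%%%%%%%%%#####%%@@@@@@@%#*++*###%%#%%%%%@@@@@@@@%%%%%%%
139 @@###########%%%%#####%@@@@@@@@@@@@@#+++*###%##%%%%%@@@@@@@%%%%%%
140 @##################%%@@@@@@@@@@@@@@@@@#*++*###%%%%%%%%%@@@@@@%%%%
141 @############%%%###%@@@@@@@@@@@@@@@@@@@%#+++*#%%%%%%%%%%%%@@%%%%%
142 @########%%%%%%###%%%%%%%%%##*##%%@@@@@@@%*++*#%%%%%%%%%%%%%%%%%%
143 @######%#%%%%%###@
[... 4899 characters left out ...]
+=========+******+=====+####
222 %%%#=:....=##%%#*=........:=#####*-.....=#%%% #####*****+******+=========+*****++=+=+++*##*
223 %@%%+:....:======-........:-+==---.....:+#%%% #####****+==---==+=========++=----======+**##
224 %@%#+:....::::::-:.........:-:::::......=##%% #####****+-::::--============:::::-====++****
225 %%%#=:...::::::--:.........:-:::::......=#%%# #####****=-:::::-============:::::-====++***#
226 %%%#=:....::-::--:.........--:::::......=#### *###****+=-:::::-===========-:::::-====++****
227 ##%#+:..:.::::::-:.........:::::.::.....-*### *****+**+=::::::-===========-:::::-==+==++***
228 ###*=::...:::::::::.........::::::......:-++* ****+++===::::::-===========-:::::-===+====++
```

The mouth is clear in the wrist picture: its hole centre is near (186.2,155.6). Now I'll check the remaining lean from the side view, which looks straight across it, and compute the move.

```bash
python3 - <<'E'
from h import *
W=np.load("M10.npz")["wrist"];S=P("side");a=cv2.imread("pics/s10_raw.png")
s=bot.get_state();p=np.array(s["tool_pos"]);R=cv2.Rodrigues(np.array(s["tcp_rot"]))[0];print(p,s["tcp_rot"])
m=onz(W,(186.2,155.6),137);print("mouth",m)
tip=p+R@[-3.3,-.5,125];print("tip",tip, "reproj",proj(W,p+R@[.7,-.5,125]))
f=lambda z:tip+[0,0,z]
c=centers(a,S,f,np.arange(3,68,1.5),wd=9);print(len(c));
k=np.polyfit(c[:,1],c[:,0],1);r=c[:,0]-np.polyval(k,c[:,1]);g=abs(r)<.7;k=np.polyfit(c[g,1],c[g,0],1);print("slope",k[0],"n",g.sum(),"rms",r[g].std())
for l in(-.03,-.02,-.01,0,.01,.02,.03):
    u=np.array([.93,.365,0]);A=proj(S,tip);B=proj(S,tip+np.r_[u[:2]*l*70,70]);print(l,(B[0]-A[0])/(B[1]-A[1]))
print("offset px",np.polyval(k,proj(S,tip+[0,0,30])[1])-proj(S,tip+[0,0,30])[0])
strip("s",a,S,f,(5,30,60))
E
```

```text
[ 531.01968787 -130.08847842  287.62268865] [ 0.57971507 -3.0616557   0.00746499]
mouth [ 522.07440111 -222.32691258]
tip [ 531.24951055 -130.52977856  162.5791265 ] reproj [275.59038444 202.62765522]
42
slope -0.1254324212054212 n 42 rms 0.08570243626562764
-0.03 -0.1926792712141781
-0.02 -0.178627788959883
-0.01 -0.16462633050945435
0 -0.15067462920762928
0.01 -0.13677242029098932
0.02 -0.12291944087125577
0.03 -0.10911542991870282
offset px 0.020581375243466482
s 5 [343.7 127.1] R-B: 96 95 97 97 98 103 105 15 -4 -1 -3 22 59 57 57 63 64 61 68 | G: 155 155 167 169 169 172 169 45 31 40 35 35 73 77 79 79 79 86 82
s 30 [345.2 117.3] R-B: 98 103 97 90 93 93 102 71 -8 2 -4 21 72 61 60 65 75 70 71 | G: 173 171 153 150 146 153 166 112 26 42 38 54 106 76 77 89 90 99 101
s 60 [347.1 105. ] R-B: 95 103 100 100 97 102 111 3 2 0 -7 31 103 98 99 100 102 105 102 | G: 162 166 168 167 169 165 182 37 34 40 33 72 164 160 167 169 168 176 175
```

```bash
cat >> h.py <<'E'
def cen2(im,M,f,zs,wd=9):
    o=[]
    for z in zs:
        u,v=proj(M,f(z));r=int(round(v));c=int(round(u));x=np.arange(c-wd,c+wd+1)
        d=im[r,x].astype(float)@[-1,0,1]
        m=wd-2+np.argmin(d[wd-2:wd+3]);e=[]
        for st in(-1,1):
            k=m
            while abs(k+st-m)<6 and d[k+st]<30:k+=st
            out=np.median([d[k+3*st] if 0<=k+3*st<len(d) else d[k+2*st],d[k+2*st]]);h=out/2
            while d[k]>h:k-=st
            while d[k+st]<h:k+=st
            e.append(k+st*(h-d[k])/(d[k+st]-d[k]))
        if 3<e[1]-e[0]<8:o.append((np.mean(e)+c-wd,r,e[1]-e[0]))
    return np.array(o)
def sidelean(im,S,tip,u,zr=(3,66)):
    f=lambda z:tip+np.array([0,0,z]);c=cen2(im,S,f,np.arange(*zr,1.3))
    c=np.array([np.r_[c[c[:,1]==r].mean(0)] for r in np.unique(c[:,1])])
    k=np.polyfit(c[:,1],c[:,0],1);r=c[:,0]-np.polyval(k,c[:,1]);g=abs(r)<.4;k=np.polyfit(c[g,1],c[g,0],1)
    sl=lambda l:(lambda A,B:(B[0]-A[0])/(B[1]-A[1]))(proj(S,tip),proj(S,tip+np.r_[u*l*70,70]))
    L=np.linspace(-.1,.1,401);l=np.interp(k[0],[sl(x) for x in L],L)
    A=proj(S,tip+[0,0,30]);off=np.polyval(k,A[1])-A[0]
    return l,off,g.sum(),len(c),c[:,2].mean()
E
python3 - <<'E'
from h import *
S=P("side");u=np.array([.931,.365])
s10=cv2.imread("pics/s10_raw.png");s9=cv2.imread("pics/s9_raw.png")
t10=np.array([531.25,-130.53,162.6]);t9=np.array([592.14,219.66,286.9])+[3.1,1,-125]
for zr in((3,66),(3,40),(25,66)):
    print(sidelean(s10,S,t10,u,zr),sidelean(s9,S,t9,u,zr if zr[1]<60 else(zr[0],52)))
# vertical reference: vase/blank? silhouettes of spindle blank in s8 (vertical cylinder edges)
im=cv2.imread("pics/s8_raw.png")
for z in (20,30,40,50,60):
    b=[ ]
# find blank centre from top
T=P("top");print("blank top approx",onz(T,(349,112.5),70))
E
```

```text
(np.float64(0.016618634506522723), np.float64(-0.0357659059289972), np.int64(26), 26, np.float64(4.363433998304034)) (np.float64(-0.016799635767418115), np.float64(0.5681493900031), np.int64(19), 19, np.float64(5.245429761816056))
(np.float64(0.01987407345764198), np.float64(-0.06199163063723745), np.int64(15), 15, np.float64(4.3315113439921005)) (np.float64(-0.01761667234892169), np.float64(0.5800042769898255), np.int64(14), 14, np.float64(5.188991963587844))
(np.float64(0.016871114665744584), np.float64(-0.028989418296703207), np.int64(17), 17, np.float64(4.351799220678575)) (np.float64(-0.0198359014176779), np.float64(0.5375511232108465), np.int64(11), 11, np.float64(5.360679680233724))
blank top approx [ 762.17055931 -101.52199503]
```

The lean now reads about +0.010 to +0.017, slightly overcorrected, so I'll turn back 0.011 and bring the tip over the mouth.

```bash
python3 - <<'E'
from h import *
s=bot.get_state();p=np.array(s["tool_pos"]);R=cv2.Rodrigues(np.array(s["tcp_rot"]))[0]
R2=R@cv2.Rodrigues(np.array([0,-.011,0]))[0]
tip=R2@[-3.3,-.5,125.]
tgt=np.array([522.1,-221.6,p[2]+tip[2]])-tip
print((R.T@(tgt-p))/10, tip, (p+tip)[2])
E
```

```text
[ 4.31711469 -8.14211757  0.11181473] [ 1.51005885e+00  6.15443926e-02 -1.25035419e+02] 162.5872699280958
```

>>> send_rows(
  motion=[
    {"tx": 0.6, "ty": -1.1, "tz": 0.02, "wx": 0, "wy": 0, "wz": 0},
    {"tx": 0.9, "ty": -1.7, "tz": 0.02, "wx": 0, "wy": 0, "wz": 0},
    {"tx": 0.9, "ty": -1.7, "tz": 0.02, "wx": 0, "wy": 0, "wz": 0},
    {"tx": 0.9, "ty": -1.7, "tz": 0.02, "wx": 0, "wy": 0, "wz": 0},
    {"tx": 0.7, "ty": -1.3, "tz": 0.02, "wx": 0, "wy": 0, "wz": 0},
    {"tx": 0.32, "ty": -0.64, "tz": 0.01, "wx": 0, "wy": -0.011, "wz": 0},
    {"tx": 0, "ty": 0, "tz": 0, "wx": 0, "wy": 0, "wz": 0},
    {"tx": 0, "ty": 0, "tz": 0, "wx": 0, "wy": 0, "wz": 0},
    {"tx": 0, "ty": 0, "tz": 0, "wx": 0, "wy": 0, "wz": 0},
  ],
)

```text
time_s: 22.05
tool_pos: [520.4, -221.8, 287.7]
tcp_rot: [0.581, -3.072, 0.004]
force: [-0.4, -0.1, -1.6]
finger_gap: 0.287
grip_force: 59.2
```

```bash
python3 - <<'E'
from h import *
s=bot.get_state();p=np.array(s["tool_pos"]);R=cv2.Rodrigues(np.array(s["tcp_rot"]))[0];print(p,s["tcp_rot"],s["time_s"])
W,w=snap("wrist","w11");S,a=snap("side","s11");T,t=snap("top","t11");np.savez("M11.npz",wrist=W)
tip=p+R@[-3.3,-.5,125];print("tip",tip)
u=np.array([.931,.365]);print("lean",[sidelean(a,S,tip,u,z) for z in((3,66),(8,45))])
ch=" .:-=+*#%@"
c,v=proj(W,[522.1,-221.6,137]).astype(int);print("wrist mouth pred",c,v,"tip pred",proj(W,tip))
L=w[v-24:v+26,c-32:c+33].astype(int)
for i in range(len(L)): print(v-24+i,"".join(ch[min(9,g//20)] for g in L[i,:,1]))
print(c-32)
c,v=proj(S,[522.1,-221.6,137]).astype(int);print("side mouth pred",c,v,"tip pred",proj(S,tip))
L=a[v-28:v+14,c-26:c+27].astype(int)
for i in range(len(L)): print(v-28+i,"".join(ch[min(9,g//20)] for g in L[i,:,1]))
print(c-26)
E
```

```text
[ 520.42904017 -221.7570079   287.71969255] [ 0.58107571 -3.07247248  0.00424143] 22.05
tip [ 521.94678166 -221.69102557  162.68436911]
lean [(np.float64(0.001177645795087477), np.float64(0.09851577644474219), np.int64(27), 27, np.float64(3.966862179788266)), (np.float64(0.004084050673943419), np.float64(0.09412869872039664), np.int64(16), 16, np.float64(3.9495010494476936))]
wrist mouth pred 275 199 tip pred [275.58446597 206.96211311]
175 +==+=+*#######%%@@@@@@#===+++++++++++++++===*@@@@@@%%##*=-------=
176 ++==++++*#######%@@@@@%==+++++++++++++++++=+%@@@@@%##***==-------
177 +===+=++*#######%@@@@@@*=+++++++++++++++++=*@@@@@@#+====---------
178 *+=++++*####*+*%@@@@@@@%+++++++++++++++++++#@@@@@@@*=------=-----
179 **+=++=++*##+++#@@@@@@@@#+++++++++++++++++*%@@@@@@@*=----=-------
180 *++++===+*#*+++#@@@@@@@@%*++++++++++++++++#@@@@@@@@#=------------
181 *#*++====++++=+#@@@@@@@@@#+++++++++++++++*%@@@@@@@@#=----------=-
182 ##*+===========*@@@@@@@#*++++++++++++++++++#@@@@@@@#===----------
183 **#*+==========*@@@@@%+===++++++++++++++++++*%@@@@@#=------------
184 ###*+=+========*@@@@@#==+
[... 4630 characters left out ...]

115 %#%%%%%@@#-:::::::..-::.........=#=.+*%%%%%###%%%%%%%
116 %%%%%%%@#-.::-:-::..::-.......:=**:==**%%%%#%%%%%%%%%
117 #%%%%@@%-:::::::::...::....:..:=+:-*:=**%#####%%%%%%%
118 %%%%@@%-.:::::::-::...:....:....::=+=.=*#%#%%%%%%%%%%
119 %%%%@@+.::::::::::::.:..........-==+#=.=*#%%%%%%%%%%%
120 %%%%@@:::::::::::::::::.:.....:.=++*#*=.=*%%%%%%%%%%%
121 %%%@@%.::::::::::::::....:.:....=+*****=.+#%%%%%%%%%#
122 %%@@@+.::::::::::::::.:....:..:..+******=-+%%%%%%%%%#
123 %@%%@.:::::::::::::::......::....**+*****-=%%%%%%%%##
124 %@@@% :::::::::::::.:.::::...::..=++++****-#%%%%%%###
125 @@%%* :::::::::::::..:..:::.:.:...*+++***+-+%%%%%####
126 @%%%+ ::::::::::::....:::.:::..::.**+++**++-@%%%%###%
340
```

The rod is upright now (lean under 0.004) and its tip is within about 1 mm of the mouth axis. I'll lower just into the neck and check.

>>> send_rows(
  motion=[
    {"tx": -0.01, "ty": 0, "tz": 0.6, "wx": 0, "wy": 0, "wz": 0},
    {"tx": -0.01, "ty": 0, "tz": 0.8, "wx": 0, "wy": 0, "wz": 0},
    {"tx": -0.01, "ty": 0, "tz": 0.8, "wx": 0, "wy": 0, "wz": 0},
    {"tx": -0.01, "ty": 0, "tz": 0.8, "wx": 0, "wy": 0, "wz": 0},
    {"tx": -0.01, "ty": 0, "tz": 0.5, "wx": 0, "wy": 0, "wz": 0},
    {"tx": 0, "ty": 0, "tz": 0, "wx": 0, "wy": 0, "wz": 0},
    {"tx": 0, "ty": 0, "tz": 0, "wx": 0, "wy": 0, "wz": 0},
  ],
)

```text
time_s: 22.9
tool_pos: [520.4, -222.4, 252.7]
tcp_rot: [0.58, -3.073, 0.004]
force: [-0.1, 0.5, -1.7]
finger_gap: 0.285
grip_force: 59.1
```

```bash
python3 - <<'E'
from h import *
s=bot.get_state();p=np.array(s["tool_pos"]);R=cv2.Rodrigues(np.array(s["tcp_rot"]))[0];print(p,s["tcp_rot"],s["time_s"],s["force"])
W,w=snap("wrist","w12");S,a=snap("side","s12");T,t=snap("top","t12");np.savez("M12.npz",wrist=W)
tip=p+R@[-3.3,-.5,125];print("tip",tip)
ch=" .:-=+*#%@"
for n,M,im,r in(("side",S,a,16),("top",T,t,18)):
    ax=np.array([tip[0],tip[1],137]);c,v=proj(M,ax).astype(int);print(n,"axis@137",proj(M,ax),"@160",proj(M,ax+[0,0,23]))
    for i in range(v-r,v+r): print(i,"".join(ch[min(9,g//(20 if n=='side' else 16))] for g in im[i,c-24:c+25,1]))
    print(c-24)
    g=np.load("M0.npz")
    im0=cv2.imread("pics/%s0_raw.png"%n[0])
    for i in range(v-12,v+12): print(i,"".join(ch[min(9,x//(20 if n=='side' else 16))] for x in im0[i,c-20:c+21,1]))
    print(c-20)
E
```

```text
[ 520.36699399 -222.3969056   252.67032752] [ 0.58007914 -3.07258087  0.0043806 ] 22.9 [-0.10630823  0.50919849 -1.66762983]
tip [ 521.87743344 -222.34520972  127.63490894]
side axis@137 [366.65410195 113.25360026] @160 [368.33652741 104.62123977]
97 %%%@@@@%%@@@%#%%%%%%%%%%%@=...+@@@%%%@@@%%@@@@@%%
98 %%%@@@%%%@@%#%#%%@%%%%%%%@:...%@@%%%%@%%@@@@@@%%%
99 %@@@@%%%@@%%%%%%%%%%%%%%%@:...@@@%%%@%@%@@@@@@%%%
100 %@@@%%@@@%%#%%%%%%%%%%%%@%...:@@%%%@%%@@@@@@@%%%%
101 @%@%%%%@@%%#%%%%%%%%%%%%@*...-@@%%@@%%@@@@@@%%%%%
102 @@@%%%@@%%#%%%%%%%%%%%%%@=...+@%%%@%%@@@@@@@%%%%%
103 @@%%@@@%###%%%%%%%##%%%@@-...%%%@@%%%@@@@@@%%%%%%
104 @%%@@@%%#%%%%%%%%%%%%%%%@:...%%%@@%%@@@@@@%%%%%%%
105 @%%%@%%##%%%%%@%%%%%%%%@@ :.:@%%%%@@@@@@@%%%%%%%%
106 %%%@@%##%%%%%@%%%%%%%@@@#...:@@@%%%@@@@@@%%%%%%%#
107 @@@@%%#%%%%%%%%%%%%@@#%%+...+@@%%@@@@@@@%%%%%%%##
108 @@@%%##%%%%%%%%%%%@%###*:.:.*@@%@%@@@@@%%%%%%%%##
109 @@%%%%%%%%%%%%%%@%*=:*==:::.+##@@@@@@@@%%%%%%%##%
110 @%%%#%%%%@%%%%%%*+::.:::.::.-=+%@@@@@@%%%%%%%###%
111 @%%#%%%%@@%@#**=.:-..:::.::..:=*@@@@@%%%%%%%####%
112 %%#%%%%%%%@#=::::--..:.::::.. :-+@@@%%%%%
[... 4414 characters left out ...]
+##%##
233 ==+=++===-=+*++=-:::::::::=***++++=+*#%%#
234 +++++===-:+**++--:::::::::-+*+++++==*##%%
235 +++++===--+**+=-:::::::::::+**++===++####
236 =+++++==--+*+=-::::::::::::=++++=+==+*###
237 +=+++++=--+*+-:::::::::::::=+*++++==+*###
238 ++++=+===-=++=:::::::::::::=+++++++++*###
239 ++++++===-=+*=-::::-::::::-+**+++++++*###
240 +++++++==--+*+=:::::::::::=+*++++++++####
241 +++++++++=-+**+-:::::::::-=**++++++++*###
242 +++++++++===+**=--::::::-++*+++++++++*###
243 =++++++++==-=++++=-----=+***++++++++*####
244 +++++++++===-=+****++++***++++++++++*####
245 +++++++++++=====+********+++++++++++*####
246 ++++++++++++++====++++++++++++++++++#####
247 ++++++++++++++++====+=++++++*++++++**####
409
```

The rod axis in both views falls on the mouth centre: side (366.7,113.3) against (366.7,113.0), and top (429.2,236.7) against (428.5,236). I'll lower further, keeping the path vertical.

```bash
python3 - <<'E'
from h import *
s=bot.get_state();R=cv2.Rodrigues(np.array(s["tcp_rot"]))[0];print(R.round(4),(R.T@[0,0.3,-45]).round(3),(R.T@[0,0,-1]).round(4))
E
```

```text
[[-9.311e-01 -3.646e-01 -1.350e-02]
 [-3.645e-01  9.312e-01 -5.700e-03]
 [ 1.470e-02 -4.000e-04 -9.999e-01]] [-0.77   0.297 44.993] [-1.470e-02  4.000e-04  9.999e-01]
```

>>> send_rows(
  motion=[
    {"tx": -0.01, "ty": 0.01, "tz": 0.6, "wx": 0, "wy": 0, "wz": 0},
    {"tx": -0.015, "ty": 0.01, "tz": 0.9, "wx": 0, "wy": 0, "wz": 0},
    {"tx": -0.015, "ty": 0.01, "tz": 0.9, "wx": 0, "wy": 0, "wz": 0},
    {"tx": -0.015, "ty": 0, "tz": 0.9, "wx": 0, "wy": 0, "wz": 0},
    {"tx": -0.015, "ty": 0, "tz": 0.8, "wx": 0, "wy": 0, "wz": 0},
    {"tx": -0.005, "ty": 0, "tz": 0.4, "wx": 0, "wy": 0, "wz": 0},
    {"tx": 0, "ty": 0, "tz": 0, "wx": 0, "wy": 0, "wz": 0},
    {"tx": 0, "ty": 0, "tz": 0, "wx": 0, "wy": 0, "wz": 0},
  ],
)

```text
time_s: 23.85
tool_pos: [520.4, -222.1, 207.8]
tcp_rot: [0.58, -3.073, 0.005]
force: [0.6, -0.7, -0.9]
finger_gap: 0.284
grip_force: 59.2
```

>>> send_rows(
  motion=[
    {"tx": 0, "ty": 0, "tz": 0.1, "wx": 0, "wy": 0, "wz": 0},
    {"tx": -0.005, "ty": 0, "tz": 0.1, "wx": 0, "wy": 0, "wz": 0},
    {"tx": 0, "ty": 0, "tz": 0.1, "wx": 0, "wy": 0, "wz": 0},
    {"tx": 0, "ty": 0, "tz": 0.1, "wx": 0, "wy": 0, "wz": 0},
    {"tx": 0, "ty": 0, "tz": 0, "wx": 0, "wy": 0, "wz": 0},
    {"tx": 0, "ty": 0, "tz": 0, "wx": 0, "wy": 0, "wz": 0},
  ],
)

```text
time_s: 24.45
tool_pos: [520.3, -222.1, 203.6]
tcp_rot: [0.58, -3.073, 0.004]
force: [0.8, -0.0, -1.0]
finger_gap: 0.288
grip_force: 59.2
```

>>> send_rows(
  motion=[
    {"tx": 0, "ty": 0, "tz": 0.06, "wx": 0, "wy": 0, "wz": 0},
    {"tx": 0, "ty": 0, "tz": 0.06, "wx": 0, "wy": 0, "wz": 0},
    {"tx": 0, "ty": 0, "tz": 0.06, "wx": 0, "wy": 0, "wz": 0},
    {"tx": 0, "ty": 0, "tz": 0, "wx": 0, "wy": 0, "wz": 0},
    {"tx": 0, "ty": 0, "tz": 0, "wx": 0, "wy": 0, "wz": 0},
  ],
)

```text
time_s: 24.95
tool_pos: [520.3, -222.1, 201.8]
tcp_rot: [0.58, -3.073, 0.004]
force: [1.3, -0.4, -0.8]
finger_gap: 0.285
grip_force: 59.2
```

>>> send_rows(
  motion=[
    {"tx": 0, "ty": 0, "tz": 0.05, "wx": 0, "wy": 0, "wz": 0},
    {"tx": 0, "ty": 0, "tz": 0.05, "wx": 0, "wy": 0, "wz": 0},
    {"tx": 0, "ty": 0, "tz": 0, "wx": 0, "wy": 0, "wz": 0},
    {"tx": 0, "ty": 0, "tz": 0, "wx": 0, "wy": 0, "wz": 0},
  ],
)

```text
time_s: 25.35
tool_pos: [520.3, -222.1, 200.8]
tcp_rot: [0.58, -3.073, 0.004]
force: [-0.2, 0.7, -1.4]
finger_gap: 0.291
grip_force: 59.2
```

>>> send_rows(
  motion=[
    {"tx": 0, "ty": 0, "tz": 0.04, "wx": 0, "wy": 0, "wz": 0},
    {"tx": 0, "ty": 0, "tz": 0, "wx": 0, "wy": 0, "wz": 0},
    {"tx": 0, "ty": 0, "tz": 0, "wx": 0, "wy": 0, "wz": 0},
  ],
)

```text
time_s: 25.65
tool_pos: [520.3, -222.1, 200.4]
tcp_rot: [0.58, -3.073, 0.004]
force: [0.1, -0.1, -1.9]
finger_gap: 0.289
grip_force: 59.2
```

>>> send_rows(
  motion=[
    {"tx": 0, "ty": 0, "tz": 0.04, "wx": 0, "wy": 0, "wz": 0},
    {"tx": 0, "ty": 0, "tz": 0, "wx": 0, "wy": 0, "wz": 0},
    {"tx": 0, "ty": 0, "tz": 0, "wx": 0, "wy": 0, "wz": 0},
  ],
)

```text
time_s: 25.95
tool_pos: [520.3, -222.1, 200.0]
tcp_rot: [0.58, -3.073, 0.004]
force: [0.6, 0.4, -0.1]
finger_gap: 0.291
grip_force: 59.2
```

>>> send_rows(
  motion=[
    {"tx": 0, "ty": 0, "tz": 0.03, "wx": 0, "wy": 0, "wz": 0},
    {"tx": 0, "ty": 0, "tz": 0, "wx": 0, "wy": 0, "wz": 0},
    {"tx": 0, "ty": 0, "tz": 0, "wx": 0, "wy": 0, "wz": 0},
  ],
)

```text
time_s: 26.25
tool_pos: [520.4, -222.1, 200.0]
tcp_rot: [0.58, -3.073, 0.005]
force: [0.1, 0.1, 5.1]
finger_gap: 0.287
grip_force: 59.8
```

```bash
python3 - <<'E'
from h import *
f=[]
for i in range(4):
    bot.get_image("side");s=bot.get_state();f.append(s["force"][2])
print(f,s["tool_pos"])
E
```

```text
[np.float64(4.893879923780734), np.float64(5.320492732689462), np.float64(5.40869426040791), np.float64(4.88382257485326)] [ 520.36428643 -222.16926532  199.94974479]
```

The tip is touching, at about 6 N. I'll ease off slightly, then check the lean and the clamp before handing in.

>>> send_rows(
  motion=[
    {"tx": 0, "ty": 0, "tz": -0.012, "wx": 0, "wy": 0, "wz": 0},
    {"tx": 0, "ty": 0, "tz": 0, "wx": 0, "wy": 0, "wz": 0},
    {"tx": 0, "ty": 0, "tz": 0, "wx": 0, "wy": 0, "wz": 0},
    {"tx": 0, "ty": 0, "tz": 0, "wx": 0, "wy": 0, "wz": 0},
  ],
)

```text
time_s: 26.85
tool_pos: [520.4, -222.2, 200.0]
tcp_rot: [0.58, -3.073, 0.005]
force: [-0.2, 0.1, 5.8]
finger_gap: 0.288
grip_force: 59.7
```

```bash
python3 - <<'E'
from h import *
s=bot.get_state();p=np.array(s["tool_pos"]);R=cv2.Rodrigues(np.array(s["tcp_rot"]))[0]
S,a=snap("side","s13");tip=p+R@[-3.3,-.5,125];print("tip",tip)
ch=" .:-=+*#%@"
ax=np.array([tip[0],tip[1],147.]);print("clamp bottom axis",proj(S,ax),"top",proj(S,ax+[0,0,22]),"lip",proj(S,ax-[0,0,10]))
c,v=proj(S,ax).astype(int)
for i in range(v-22,v+12): print(i,"".join(ch[min(9,g//20)] for g in a[i,c-30:c+45,1]))
print(c-30)
W,w=snap("wrist","w13")
q=p+R@[-3,-.5,115];c,v=proj(W,q).astype(int)
L=w[165:230,250:303].astype(int)
for i in range(0,65,2): print(165+i,"".join(ch[min(9,g//20)] for g in L[i,:,1]))
fs=[]
for i in range(4): bot.get_image("side");fs.append(round(bot.get_state()["force"][2],1))
print(fs)
E
```

```text
tip [ 521.92245492 -222.12790008   74.93328911]
clamp bottom axis [367.31176937 109.59217682] top [368.94443998 101.2100371 ] lip [366.58822565 113.30685419]
87 @@@@@@##%%@%@@@@@@@@@@@%%%%%* .::        :=@@%%%%@@@@@@@@@%%%%%%%%%%%%%%%%%
88 @@@@@%##%%%@%%%@@@@@@@%%%%%@- .::       ..*@@%%%%@@@@@@@@%%%%%%%%%%%%%%#%%%
89 @@@@%##%%%@@%@@@@@@%%@%%%%%@- .:        ..@@%%%%@@@@@@@@@%%%%%%%%%%%%%%%%%#
90 @@@@%%%%%%%@%%@@@@@%@@%%%%%@= ::        .:@@%%%@@@@@@@@@%%%%%%%%%%%%#%%%%%#
91 @@@%%%%@%@%@%@@@@@%@@@%%%%%@- ::        .-@%%%@@@@@@@@@%%%%%%%%%%%%%%#%@%##
92 @@%%%%%@%@%%%@@@@@@@@%#%%%%@+ ::        .=@%%@@@@@@@@@%%%%%%%%%%%%%%%#%%###
93 @%%%%%%@@%@@@@@@%%@@%%%%%%%@% ::       ..*%%%@@@@@@@@@%%%%%%%%%%%%%#%%%%###
94 %%%%%%%%%%%@@@%%%@@@%%%%%%%%@: :...... .-#%%@@@@@@@@@@%%%%%%%%%%%%%%%%%%###
95 %%%%%%@%%@@@@@%%@@@%%%%%%%%%@=  ..... -*#%%@@@@@@@@@@@%%@%%%%#%%%##%%%%####
96 %%%@@@%%%@@@@@%@@@%%%%%%%%%%@-...  . :%@%%%@@%@@@@@@@%%%%%%%%#%%%%%%%%#####
97 %%%%%%%%@@@@%%@@@%%%%%%%%%%%@..::....-@@%%@@@@@@@@@@%%%%%%%%#%%%%%%%%%####%
98 %@%%%%%@@@@@@@@@%%%%%%%@%%%%@ .:::::.-%%@@@@@@@@@@@@%%%%%%%%%%%%%%%%%#
[... 3051 characters left out ...]
*+=--=#@@@@@+=+**###%%%%%%%#=-------=#@@@@#=-------
211 ***+=--=#@@@@@**#%%%%%%%#%%%%%##*=----=#@@@@#=-------
213 ****++-=#@@@@@*################*=-----=#@@@@#=-------
215 **++=--=#@@@@@*****+=============-----=#@@@@#--------
217 +++==--=#@@@@@*+==----====-----=====--=#@@@@#=-------
219 *++=---=#@@@@@+=------====------====--=#@@#+=--------
221 ++===--+%@@@@#==------=====-----------=*@#+==--------
223 +==***=+%@@@@#=:::::----===------:::::-=+====--------
225 +=*##*==#@@@@#-::.:::-==---------:....:-=====--------
227 ++##*=-=#@@@@#-::.:.:-==--------:.....:-=====--------
229 ++#*=-==#%@@@#-.::.::--=--------:.....:-====---------
[np.float64(4.7), np.float64(5.6), np.float64(5.5), np.float64(6.0)]
```

>>> send_rows(
  motion=[
    {"tx": 0, "ty": 0, "tz": -0.02, "wx": 0, "wy": 0, "wz": 0},
    {"tx": 0, "ty": 0, "tz": 0, "wx": 0, "wy": 0, "wz": 0},
    {"tx": 0, "ty": 0, "tz": 0, "wx": 0, "wy": 0, "wz": 0},
    {"tx": 0, "ty": 0, "tz": 0, "wx": 0, "wy": 0, "wz": 0},
    {"tx": 0, "ty": 0, "tz": 0, "wx": 0, "wy": 0, "wz": 0},
  ],
)

```text
time_s: 27.65
tool_pos: [520.3, -222.1, 200.0]
tcp_rot: [0.58, -3.073, 0.004]
force: [0.0, 0.5, 2.6]
finger_gap: 0.289
grip_force: 59.5
```

>>> send_rows(
  motion=[
    {"tx": 0, "ty": 0, "tz": 0, "wx": 0, "wy": 0, "wz": 0},
    {"tx": 0, "ty": 0, "tz": 0, "wx": 0, "wy": 0, "wz": 0},
    {"tx": 0, "ty": 0, "tz": 0, "wx": 0, "wy": 0, "wz": 0},
  ],
)

```text
time_s: 27.95
tool_pos: [520.3, -222.1, 200.0]
tcp_rot: [0.58, -3.073, 0.004]
force: [-0.4, 0.1, 3.4]
finger_gap: 0.285
grip_force: 59.5
```

The contact is light, about 4 N net, and steady. I'm handing in.

```bash
python3 -c "
from cell import bot
print(bot.finish_job())"
```

```text
the job is handed in; nothing more can be done
None
```

I handed the job in at about 28 s: the clamp grips the bare steel where it sat on the block, and the rod is held upright by its handle through the neck, about 1 mm off centre at most, with its tip resting on the vase bottom at about 4–5 N; no verdict came back.

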